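# Set samples out for reading and bin the used tubes

### The job

Get this batch ready for reading: stand every sample vial upright on the narrow raised ledge of the viewing stand, lay the petri dish flat on the sloped reading rest, down against or close to the lip at its low end, and post every used tall tube through the sprung flap in the top of the waste box, letting the flap shut behind it. Keep the vials upright throughout, and leave the beaker, marker, stopper and timer where they are.

Things in the scene. Friction and masses are not known exactly. Their poses are not given: they have to be found in the camera images.
- vial_a_mid (a point): sample vial, a squat glass cylinder 27 mm in diameter and 60 mm tall (to the top of its ribbed cap), standing on the bench; this point is its centre, 30 mm above its foot, z up along its axis; may be absent
- vial_b_mid (a point): sample vial, a squat glass cylinder 27 mm in diameter and 60 mm tall (to the top of its ribbed cap), standing on the bench; this point is its centre, 30 mm above its foot, z up along its axis; may be absent
- vial_c_mid (a point): sample vial, a squat glass cylinder 27 mm in diameter and 60 mm tall (to the top of its ribbed cap), standing on the bench; this point is its centre, 30 mm above its foot, z up along its axis; may be absent
- vial_d_mid (a point): sample vial, a squat glass cylinder 27 mm in diameter and 60 mm tall (to the top of its ribbed cap), standing on the bench; this point is its centre, 30 mm above its foot, z up along its axis; may be absent
- tube_a_mid (a point): used sample tube with screw cap and flat skirted foot, 112 mm tall, body 29 mm, cap 34 mm in diameter, 60 to 90 g, standing upright on the bench; this point is its centre, 56 mm above its foot, z along its axis towards the cap; it can be gripped by the upper body just under or on the cap, 80 to 98 mm above its foot; may be absent
- tube_b_mid (a point): used sample tube with screw cap and flat skirted foot, 112 mm tall, body 29 mm, cap 34 mm in diameter, 60 to 90 g, standing upright on the bench; this point is its centre, 56 mm above its foot, z along its axis towards the cap; it can be gripped by the upper body just under or on the cap, 80 to 98 mm above its foot; may be absent
- dish_mid (a point): closed round flat petri dish, 60 mm in diameter (a grip across it closes to about 56 mm), 14 mm tall, lying on the bench; this point is its centre, 7 mm above its underside, z its axis
- stand: viewing stand, fixed to the bench: a steel foot plate 90 x 200 mm, 8 mm thick, two thin posts and on them a bare flat aluminium ledge; origin at the centre of the foot's underside, z up, y along the ledge, x across it (away from the robot)
- ledge_top (a point): centre of the upper face of the ledge, 100 mm above the bench; the ledge is 270 mm long (along y, 135 mm to either side of this point), only 34 mm deep (along x, 17 mm to either side), 12 mm thick, with no rim; space before and behind it is free
- rest: grey reading rest for a dish, fixed to the bench: foot plate 90 x 92 mm, 8 mm thick; origin at the centre of its underside, z up, -x to its low front
- rest_plate: the rest's sloped board: origin on its upper face, 52 mm above the bench; x points up the slope (24 degrees), y across, z square off the face; the board is 100 mm wide (y, 50 mm to either side) and reaches from x = -43 to +49 mm; at the low end, its inner face at x = -43 mm, stands a lip 10 mm high. A dish against the lip has its axis at about x = -14 mm; a dish laid on the board does not slide
- waste_box: grey closed waste box, fixed to the bench, 110 (x) x 170 (y) x 180 mm (z); origin at the centre of its underside, z up. Its only opening is in its top, closed by a steel flap. A slippery sloping floor inside carries what drops in towards +y
- opening (a point): centre of the opening in the box's top, at the level of the top (180 mm above the bench); same axes as the box; the opening is 66 (x) x 70 mm (y). The flap under it is a plate that fills it, hinged at its +x edge, and swings down into the box when pushed from above
- flap (a joint): angle of the flap, rad: 0 closed and level with the box's top, up to 1.45 hanging open downwards; a weak spring (under 1 N at its edge) shuts it as soon as nothing holds it down. A tube lowered foot first at the centre pushes it open; with some 55 to 65 mm of the tube inside, the tube drops past it when let go
- platform_shaker: platform shaker, fixed equipment in the middle of the bench, front towards the robot; not part of the job; its front edge lies at about x = 0.44, its sides at y = -0.18 and y = 0.15; the platform with its rim is 100 mm high
- beaker: small glass beaker 44 x 47 x 58 mm, bystander; origin under its centre
- marker: felt marker 131 mm long, 15 mm thick, lying along y, bystander; origin under its middle
- stopper: rubber stopper 32 mm wide, 28 mm tall, bystander; origin under its centre
- timer: lab timer 64 x 64 x 19 mm, bystander; origin under its centre
There are look-alikes about, which are no part of the job. Of the things that look like the part that bears tube_a_mid, take the one that is farthest to the robot's right at the start.

How it is judged:
By the outcome, as a careful person would: the job done as asked, in the order asked, and still so for the second after the job is handed in, with the robot touching nothing.
Of vial_a, vial_b, vial_c, vial_d only 3 to 4 are there at a start; the rules pass over those that are not, and their reading is None.
Of tube_a, tube_b only 1 to 2 are there at a start; the rules pass over those that are not, and their reading is None.
At some moment in a run one of dish may be knocked a few centimetres aside while the robot is not near it.
It also fails if it takes over 210 s, if anything falls off the work surface, if the arm or the gripper's body presses on something with over 40 N, if the wrist force passes 120 N, or if a joint passes its speed limit or range.

### The arm

A 6-joint arm with a two-finger parallel gripper is mounted at the origin on a cart in front of the work surface, level with it; the furniture and walls round the work are solid. World frame = base frame: x ahead of the robot, y to its left, z up, the work surface at z = 0. Lengths are in m, angles in rad, forces in N, time in s.
With the tool pointing down it reaches from about 0.225 to 0.875 m from the base axis. Payload 3.4 kg.
Tool frame: the origin (TCP) lies on the centre line of the jaws, within the pads' length; the fingertips stand 17 mm ahead of it and the grasp point (between the pads) lies 2 mm behind it (nose_length is the distance from the TCP to the fingertips, in m); z points along the fingers, y is the line along which they close (so a half turn about z gives the same grasp; the last joint's range is limited). The gripper opens to 85 mm and grips with 20 to 120 N. Pads are 22 mm wide; open, the fingers measure 114 mm over their backs; the gripper's body (76 mm by 85 mm) begins 54 mm behind the grasp point. The pads swing forward as they close: fully open they stand 13 mm farther back than shut.
Start: joints at [-1.285, 0.276, 1.505, -0, 1.361, -0.121], TCP at [0.228, -0.528, 0.248] pointing down, gripper open.
Joint ranges: [-2.89, 2.89], [-0.75, 2.08], [0.22, 2.7], [-1.18, 4.32], [0.11, 2.71], [-2.7, 2.7]. Speed limits (rad/s): [2.57, 2.57, 3.14, 3.14, 3.14, 3.14].

### API

Orientations are given as a unit quaternion [w, x, y, z].
In Python, from rig import get_state, get_image, sign_off, find_in, place_of, nose_length gives the robot as it stands.
- The arm moves only by the tool apply_moves, never from a script. Its argument "deltas" is one flat list of numbers, 5 for each row, row after row: the finger opening in mm, from 0 to 85.4, then the shift along the tool's x, y, z in mm, then the turn about the tool's z in degrees. A call has 1 to 12 rows; each row is the pose to reach, as a shift and turn from the pose commanded when the call began, along the tool's axes at that moment; what a row does not reach only later rows make up. A row lasts 1/12 s, in which the tool goes at most 41.7 mm and 7.16 degrees, less where a joint would pass 70% of its speed; a pose out of reach is approached as far as the arm can. A call with a gripper value outside its range is refused whole. The fingers move at their own pace and stop on an object; "squeeze" is the grip in N (left out, the last holds). Time passes only in rows, so rows that repeat a pose let the fingers close. It gives the time, the measured TCP pose, the force, the opening and the grip force at its end, in the units of the state.
- get_state(): the state, without advancing time (a new reading comes with each control period).
- get_image(name): name is "scene" or "top"; returns a dict with "frame" (480x640x3 uint8, red, green, blue), "K" (3x3 intrinsics, pixels), "k1" (the pictures are not rectified: a ray, as slopes to the right and down, at radius r is drawn at 1 + k1 r^2 times it, then the intrinsics apply), "position" and "orientation" of the camera in the world. Camera axes: x right, y down, z forward; pixel columns grow to the right and rows downward; lengths in m; the calibration is good to about 2 mm. A picture is of the moment at which its call begins. There is no depth.
- sign_off(): hands the job in; it is judged then, once.
Trained networks look in a picture, given as the dict that the camera call returned (one of the last four; its "shot" number tells which), for a name from the list of things; names that differ only in an ending like _2 or _b are one class to them, and where a whole thing is asked for, a point or a joint stands for the part that bears it (a point fixed in the world has none). Each returns a list of dicts, best first, with "score" (0 to 1); they miss things now and then, are a little off and sometimes report something else, mostly with a low value. They report only what shows in the picture. A call takes as long as a camera call. They do not tell look-alikes from the thing itself.
- find_in(query, picture): "point" ([column, row] in pixels, amid what is visible of it).
- place_of(query, picture): "point" ([column, row] in pixels: a listed point, or the origin of a listed thing).
The state is a dict: "clock": time; "qpos": joint angles; "qd": joint speeds; "effort": joint torques, N m; "position": TCP position; "ee_rot": TCP orientation; "contact_force": force on the tool from outside, world axes, zero at the start; "moment": the same for the moment, N m; "width": finger opening in m; "gripper_force": force on a finger pad.
Only numpy, scipy, OpenCV 4.12 (cv2) and the standard library are available. Lean on these libraries where they do the work, as an engineer would, in place of code of your own. Each camera call takes 0.05 s, during which the arm holds its last target. There are 200 camera calls.

## Working session

There is one attempt and no reset: what is moved stays moved. The work goes in short steps, Python scripts to look and compute and a tool call to move; the robot and the scene stay as the last step left them, time stands still between calls to the robot, and variables do not carry over. Pictures are saved under pics/ and viewed, at most 14 in all, crops included, and the job is handed in when it is done.

Besides the shell and the picture viewer there is one more tool, called after "Emit:" as name(argument=value, ...) on one line, values as JSON. apply_moves: Moves the arm, as the interface text tells. Its arguments: {"type":"object","properties":{"deltas":{"type":"array"},"squeeze":{"type":"number"}},"required":["deltas"]}

```bash
ls; mkdir -p pics
cat > h.py <<'E'
import numpy as np, cv2
from rig import *
from scipy.spatial.transform import Rotation as R
def rot(q): return R.from_quat([q[1],q[2],q[3],q[0]]).as_matrix()
def ray(im,p):
    K=np.array(im["K"]); d=np.array([(p[0]-K[0,2])/K[0,0],(p[1]-K[1,2])/K[1,1]]); u=d.copy()
    for _ in range(20): u=d/(1+im["k1"]*(u@u))
    v=rot(im["orientation"])@np.array([u[0],u[1],1]); return np.array(im["position"]),v/np.linalg.norm(v)
def atz(im,p,z):
    o,v=ray(im,p); return o+v*(z-o[2])/v[2]
def tri(ps):
    A=np.zeros((3,3));b=np.zeros(3)
    for im,p in ps:
        o,v=ray(im,p);M=np.eye(3)-np.outer(v,v);A+=M;b+=M@o
    x=np.linalg.solve(A,b); return x,[float(np.linalg.norm((np.eye(3)-np.outer(ray(i,p)[1],ray(i,p)[1]))@(x-ray(i,p)[0])))*1000 for i,p in ps]
def proj(im,X):
    u=rot(im["orientation"]).T@(np.array(X)-im["position"]);u=u[:2]/u[2];u=u*(1+im["k1"]*(u@u));K=np.array(im["K"])
    return [K[0,0]*u[0]+K[0,2],K[1,1]*u[1]+K[1,2]]
def save(im,n): cv2.imwrite(n,im["frame"][:,:,::-1])
E
python3 - <<'E'
from h import *
np.set_printoptions(precision=4,suppress=True)
s=get_state();print(s["clock"],s["position"],s["ee_rot"],nose_length if not callable(nose_length) else nose_length())
a=get_image("scene");b=get_image("top")
save(a,"pics/s0.png");save(b,"pics/t0.png")
for im in(a,b):print(np.array(im["position"]),im["orientation"],im["K"][0],im["k1"])
H={"vial_a_mid":.03,"tube_a_mid":.056,"dish_mid":.007,"ledge_top":.1,"rest_plate":.052,"opening":.18,"waste_box":0,"stand":0,"rest":0,"beaker":0,"marker":0,"stopper":0,"timer":0}
for q,z in H.items():
    for n,im in(("s",a),("t",b)):
        for d in place_of(q,im): print(q,n,np.round(d["point"],1),round(d["score"],2),atz(im,d["point"],z)[:2])
E
```

```text
pics
0.0 [ 0.2274 -0.5276  0.2474] [-0.0009  0.9794  0.202  -0.0001] 0.017
[-0.2342  0.7377  0.8634] [ 0.1805 -0.3729  0.8076 -0.4198] [538.9671   0.     325.2175] -0.01501991784300654
[0.055  0.0222 1.3764] [-0.1316  0.7302 -0.6592  0.1223] [462.1558   0.     322.4889] -0.09592525858373872
vial_a_mid s [225.7 231.2] 0.25 [0.8637 0.121 ]
vial_a_mid s [249.1 399.3] 0.16 [0.3496 0.3972]
vial_a_mid t [259.8 287.9] 0.61 [0.3989 0.2399]
tube_a_mid s [301.1 310.2] 0.9 [0.4589 0.1815]
tube_a_mid t [278.8 268.1] 0.76 [0.4589 0.188 ]
tube_a_mid t [202.9 221.1] 0.55 [0.5867 0.4454]
ledge_top s [425.4 197.9] 0.62 [ 0.5607 -0.3511]
ledge_top s [240.5 361. ] 0.49 [0.3842 0.3876]
ledge_top t [464.1 246.4] 0.62 [ 0.5683 -0.3559]
rest_plate s [222.8 302.2] 0.75 [0.5956 0.2976]
rest_plate s [237.1 343.8] 0.68 [0.4669 0.3446]
rest_plate t [225.8 262.1] 0.91 [0.4622 0.3509]
opening s [227.  234.6] 0.56 [0.6527 0.2371]
opening t [270.4 185.4] 0.77 [0.6683 0.2308]
waste_box s [220.1 300. ] 0.91 [0.6597 0.2701]
waste_box t [265.9 213.5] 0.63 [0.6569 0.2621]
stand s [241.4 361.1] 0.42 [0.4638 0.3404]
stand t [452.3 258.3] 0.81 [ 0.5641 -0.3472]
rest s [238.1 363.2] 0.84 [0.4633 0.3491]
rest t [232.4 267.1] 0.88 [0.4641 0.3403]
beaker s [386.1 312.7] 0.84 [ 0.3719 -0.006 ]
beaker t [340.6 307. ] 0.72 [ 0.3726 -0.0077]
marker s [355.5 343.2] 0.68 [0.3464 0.1183]
marker t [297.3 311. ] 0.6 [0.347  0.1214]
stopper s [436.6 293.1] 0.41 [ 0.3411 -0.1547]
timer s [250.6 400.3] 0.83 [0.3667 0.3841]
timer s [301.5 310.9] 0.32 [0.5045 0.1437]
timer t [211.2 295.5] 0.71 [0.3669 0.3902]
timer t [338.6 306.7] 0.35 [ 0.3729 -0.0016]
```

View pics/s0.png

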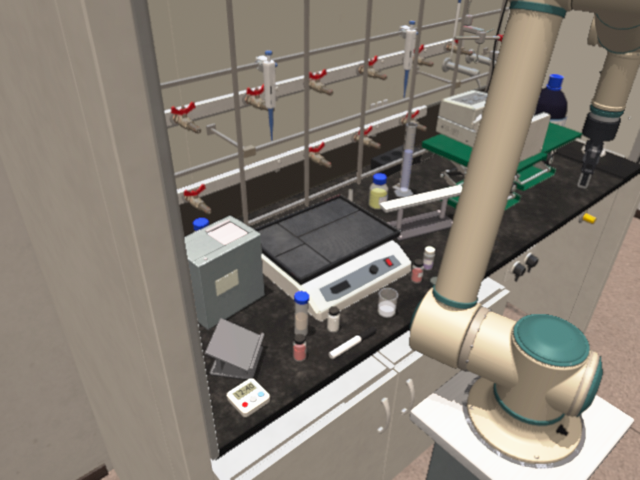

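View pics/t0.png

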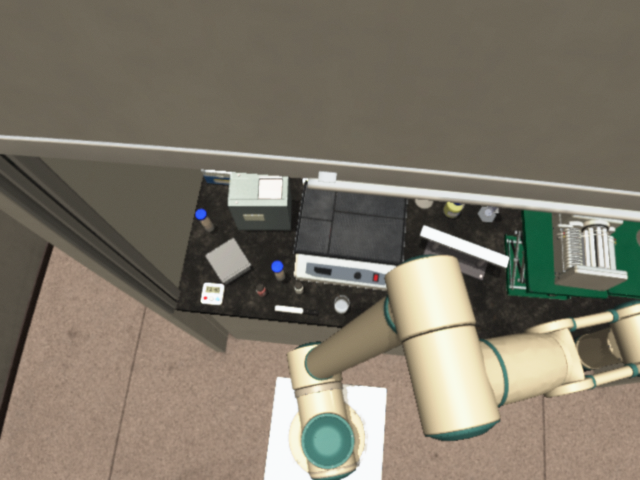

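The scene shows tubes with blue caps at (301,315) and (200,225), small vials at (299,348), (333,319), (417,270) and (429,258), the box at (225,260), the rest at (235,345) and the ledge at (425,198). The arm hides the right-hand part, so I'll move it aside to the left.

Emit:
apply_moves(deltas=[85,0,0,-80,0,85,0,0,-160,0,85,230,-335,-200,0,85,230,-335,-200,0,85,230,-335,-200,0,85,230,-335,-200,0,85,230,-335,-200,0,85,230,-335,-200,0,85,230,-335,-200,0,85,230,-335,-200,0,85,230,-335,-200,0,85,230,-335,-200,0])

```text
clock: 2.4
position: [0.3046, -0.1333, 0.4475]
ee_rot: [0.0, 0.98, 0.201, 0.001]
contact_force: [1.0, 0.7, -0.1]
width: 0.0851
gripper_force: 0.0
```

Emit:
apply_moves(deltas=[85,150,-300,0,0,85,150,-300,0,0,85,150,-300,0,0,85,150,-300,0,0,85,150,-300,0,0,85,150,-300,0,0,85,150,-300,0,0,85,150,-300,0,0,85,150,-300,0,0,85,150,-300,0,0,85,150,-300,0,0])

```text
clock: 3.32
position: [0.3239, 0.1994, 0.4465]
ee_rot: [0.001, 0.979, 0.203, -0.0]
contact_force: [-0.1, 0.6, 0.2]
width: 0.0846
gripper_force: 0.0
```

Run:
```python
from h import *
np.set_printoptions(precision=4,suppress=True)
s=get_state();print(s["clock"],s["position"],s["ee_rot"])
a=get_image("scene");b=get_image("top")
def crop(im,x0,y0,x1,y1,f): return cv2.resize(im["frame"][y0:y1,x0:x1,::-1],None,fx=f,fy=f,interpolation=cv2.INTER_CUBIC)
cv2.imwrite("pics/s1.png",crop(a,160,120,640,460,1.66))
cv2.imwrite("pics/t1.png",crop(b,180,150,640,340,1.7))
H={"vial_a_mid":.03,"tube_a_mid":.056,"dish_mid":.007,"ledge_top":.1,"opening":.18,"stand":0,"stopper":0}
for q,z in H.items():
    for n,im in(("s",a),("t",b)):
        for f in (place_of,find_in):
          for d in f(q,im): print(q,n,f.__name__[:2],np.round(d["point"],1),round(d["score"],2),atz(im,d["point"],z)[:2])
```

```text
3.3167 [0.3239 0.1994 0.4465] [ 0.0006  0.9793  0.2026 -0.0003]
vial_a_mid s ca [297.1 348.4] 0.82 [0.3943 0.2448]
vial_a_mid s ca [421.1 226.9] 0.24 [ 0.535 -0.316]
vial_a_mid s ca [298.1 346.2] 0.81 [0.3978 0.2392]
vial_a_mid s ca [354.6 342.6] 0.26 [0.3288 0.1401]
vial_a_mid t ca [259.5 286.8] 0.52 [0.4022 0.2414]
vial_a_mid t ca [261.  287.2] 0.66 [0.4015 0.2367]
vial_a_mid t ca [458.2 252.8] 0.43 [ 0.5731 -0.3578]
tube_a_mid s ca [299.2 312.9] 0.94 [0.4547 0.1902]
tube_a_mid s ca [302.5 308.1] 0.81 [0.4623 0.1747]
tube_a_mid t ca [277.8 268.6] 0.45 [0.457  0.1908]
tube_a_mid t ca [280.3 270.2] 0.65 [0.4528 0.1827]
dish_mid s ca [454.9 261.1] 0.69 [ 0.3896 -0.2883]
dish_mid s ca [431.4 291.2] 0.65 [ 0.3493 -0.1432]
dish_mid s ca [455.4 258.5] 0.74 [ 0.396  -0.2987]
dish_mid t ca [437.6 304.9] 0.84 [ 0.4065 -0.301 ]
ledge_top s ca [427.1 197.2] 0.68 [ 0.5603 -0.3579]
ledge_top s ca [424.  214.2] 0.98 [ 0.5064 -0.2812]
ledge_top t ca [463.8 244.1] 0.87 [ 0.5756 -0.355 ]
ledge_top t ca [459.3 253.5] 0.75 [ 0.5443 -0.3413]
ledge_top t ca [212.6 293.2] 0.71 [0.3513 0.3607]
opening s ca [226.9 231.8] 0.8 [0.6623 0.2312]
opening s ca [220.8 269.9] 0.68 [0.552  0.3166]
opening s ca [423.8 216.4] 0.32 [ 0.4226 -0.1664]
opening t ca [269.7 184.9] 0.96 [0.6698 0.233 ]
opening t ca [276.8 201.5] 0.84 [0.6187 0.2051]
stand s ca [417.7 226.4] 0.74 [ 0.5708 -0.3482]
stand s ca [424.5 214. ] 0.95 [ 0.6032 -0.4168]
stand t ca [453.3 259.4] 0.64 [ 0.5607 -0.3504]
stand t ca [222.6 264.5] 0.19 [0.4693 0.3725]
stand t ca [460.5 256.2] 0.85 [ 0.5739 -0.3736]
stopper s ca [430.  290.6] 0.63 [ 0.3579 -0.1495]
stopper s ca [436.4 288.8] 0.66 [ 0.3521 -0.1673]
stopper s ca [427.  258.6] 0.18 [ 0.45  -0.247]
stopper t ca [456.8 258.3] 0.5 [ 0.5655 -0.3617]
stopper t ca [393.5 318.8] 0.45 [ 0.3524 -0.1697]
stopper t ca [393.1 314. ] 0.47 [ 0.3669 -0.1678]
stopper t ca [214.8 295.5] 0.44 [0.3681 0.3791]
```

View pics/s1.png

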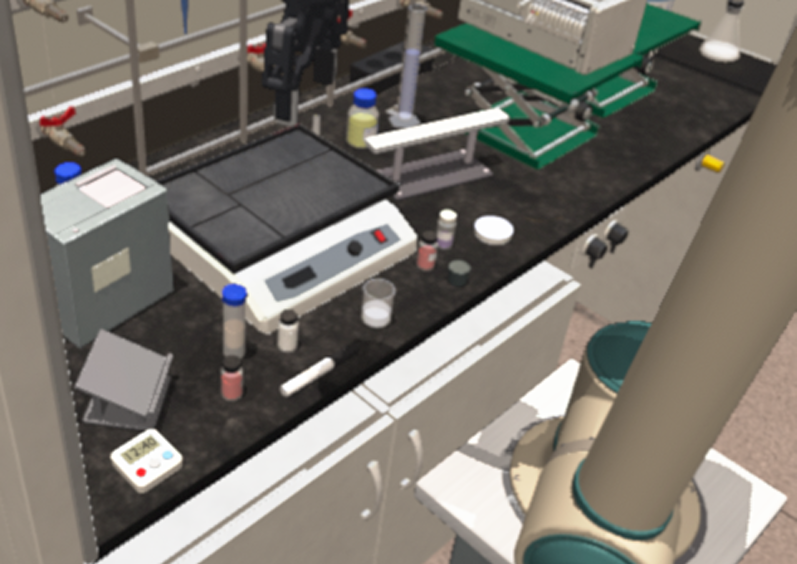

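View pics/t1.png

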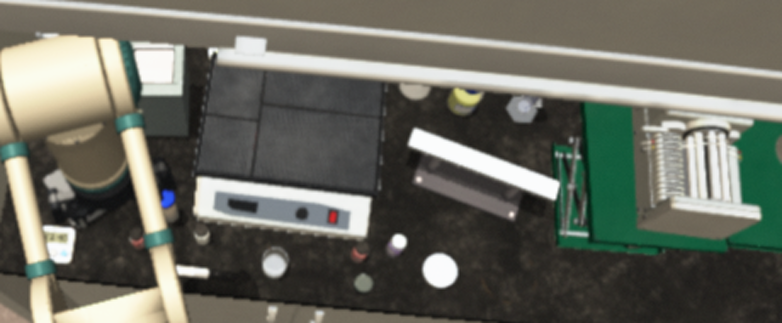

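Seen in crop s1: tubes at (234,325) and one behind the box at (68,175), four vials at (232,380), (288,332), (428,252), (447,229), dish at (494,230), stopper at (459,272). One close composite crop will check the choices.

Run:
```python
import cv2,numpy as np
a=cv2.imread("pics/s0.png");b=cv2.imread("pics/t0.png");
from h import *
s=get_image("scene")["frame"][:,:,::-1]
f=lambda i,x,y:cv2.resize(i[y:y+58,x:x+78],(390,290),interpolation=cv2.INTER_CUBIC)
cv2.imwrite("pics/c1.png",np.vstack([np.hstack([f(s,275,288)if 0 else f(s,270,285),f(s,270,310)]),np.hstack([f(s,395,240),f(b,185,190)])]))
```

```text
(no output)
```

View pics/c1.png

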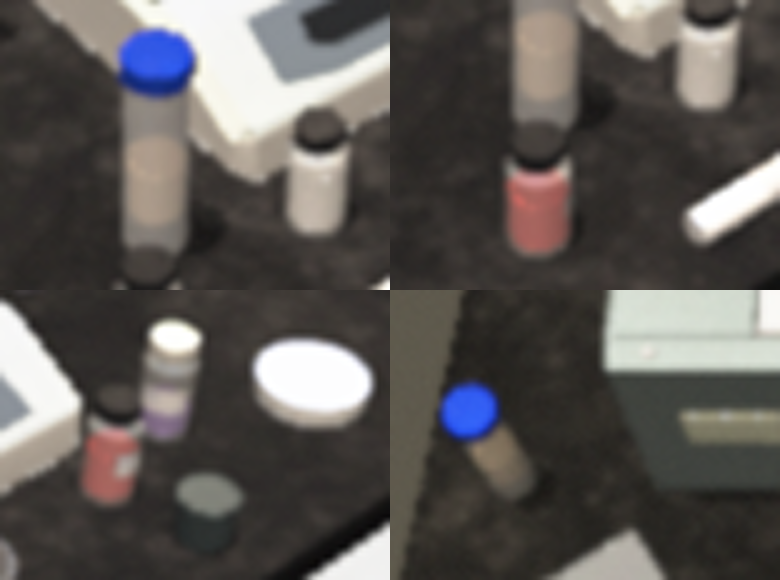

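Crop shows the tube (blue cap), red and white vials with black caps, a second red vial and a white-capped purple vial, plus the stopper (scene (436,291)) and dish. The other blue-capped tube looks the same, so by the rule the right-hand one at scene (301,315) is tube_a. I'll check sizes and positions with outline overlays.

```bash
cat >> h.py <<'E'
def cyl(im,x,y,z0,r,h):
    t=np.linspace(0,2*np.pi,40)
    P=[proj(im,[x+r*np.cos(k),y+r*np.sin(k),z]) for z in(z0,z0+h) for k in t]
    return cv2.convexHull(np.array(P,np.float32))[:,0]
def over(im,shapes,c,w=78,h=58,f=5):
    x0,y0=int(c[0]-w/2),int(c[1]-h/2)
    x0=max(0,min(640-w,x0));y0=max(0,min(480-h,y0))
    o=cv2.resize(im["frame"][y0:y0+h,x0:x0+w,::-1],(w*f,h*f),interpolation=cv2.INTER_CUBIC)
    for s in shapes: cv2.polylines(o,[np.int32(((s-[x0,y0])+.5)*f)],True,(0,255,0),1)
    return o
E
python3 - <<'E'
from h import *
np.set_printoptions(precision=4,suppress=True)
a=get_image("scene");b=get_image("top")
D={"wb":[(334,308.4),(333.4,329),(298.8,286.5)],"r1":[(300.6,336.4),(299.6,358),None],"r2":[(418.4,261.4),(416.6,279.8),(391.8,297)],"wc":[(430,248.6),(427.6,267.4),(414.1,292.4)]}
t=[]
for k,(p,q,u) in D.items():
    f=atz(a,q,0); 
    g=atz(a,p,.06)
    print(k,"foot",f[:2],"top@60",g[:2])
    if u: print("  tri top",tri([(a,p),(b,u)]))
    m=(f+g)[:2]/2
    S=[cyl(a,*m,0,.0135,.06)]
    t.append(over(a,S,proj(a,[*m,.03])))
cv2.imwrite("pics/o1.png",np.vstack([np.hstack(t[:2]),np.hstack(t[2:])]))
# dish: threshold white blob in both
for n,im,c in(("s",a,(457,258)),("t",b,(437.6,308))):
    g=im["frame"].min(2)>120
    _,L,st,ce=cv2.connectedComponentsWithStats(g.astype(np.uint8))
    l=L[int(c[1]),int(c[0])];print(n,l,st[l],ce[l],atz(im,ce[l],.01)[:2])
# ledge top: white blob
for n,im,c in(("s",a,(427,196)),("t",b,(463,245))):
    g=(im["frame"].min(2)>200).astype(np.uint8)
    _,L,st,ce=cv2.connectedComponentsWithStats(g)
    l=L[int(c[1]),int(c[0])];print(n,l,st[l])
    cn=max(cv2.findContours((L==l).astype(np.uint8),0,1)[0],key=len)
    for p in cv2.boxPoints(cv2.minAreaRect(cn)): print(p,atz(im,p,.1)[:2])
E
```

```text
wb foot [0.411  0.1262] top@60 [0.4135 0.1245]
  tri top (array([0.4105, 0.1232, 0.0596]), [3.3019689709548, 3.301968970954785])
r1 foot [0.3916 0.2404] top@60 [0.3935 0.2357]
r2 foot [ 0.4077 -0.1561] top@60 [ 0.4085 -0.1529]
  tri top (array([ 0.4051, -0.1519,  0.0615]), [2.249299622606434, 2.2492996226062885])
wc foot [ 0.4236 -0.2182] top@60 [ 0.4257 -0.218 ]
  tri top (array([ 0.4245, -0.2177,  0.0605]), [0.8387051217012528, 0.8387051217011827])
s 131 [446 250  24  17 328] [457.064  257.7896] [ 0.3929 -0.3011]
t 35 [428 299  21  21 338] [438.3728 308.7101] [ 0.3941 -0.3029]
s 36 [380 185  86  25 628]
[379.8823 202.4741] [ 0.6242 -0.2328]
[463.8099 183.6844] [ 0.5432 -0.5045]
[465.5187 191.3168] [ 0.512  -0.4711]
[381.591  210.1065] [ 0.5931 -0.2074]
t 13 [421 226  88  41 969]
[419.8219 234.8082] [ 0.5917 -0.2222]
[423.5617 224.8356] [ 0.6253 -0.2327]
[509.3699 257.0137] [ 0.5485 -0.4927]
[505.6302 266.9863] [ 0.516  -0.4801]
```

View pics/o1.png

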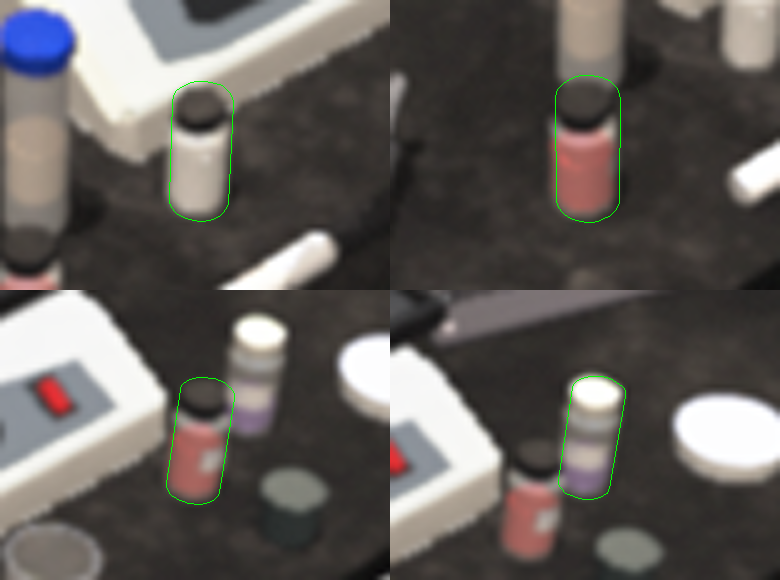

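The outlines (27 x 60 mm) match all four vials. A few more network readings will show which ones it takes for vials and tubes.

Run:
```python
from h import *
for i in range(4):
    for n in("scene","top"):
        im=get_image(n)
        print(n,[(q[:5],f.__name__[0],np.round(d["point"]).astype(int).tolist(),round(d["score"],2)) for q in("vial_b_mid","tube_a_mid") for f in(place_of,find_in) for d in f(q,im)])
```

```text
scene [('vial_', 'c', [417, 272], 0.83), ('vial_', 'c', [414, 271], 0.78), ('tube_', 'c', [299, 310], 0.97), ('tube_', 'c', [302, 309], 0.73)]
top [('vial_', 'c', [393, 297], 0.67), ('vial_', 'c', [453, 259], 0.6), ('vial_', 'c', [460, 255], 0.69), ('vial_', 'c', [392, 297], 0.57), ('tube_', 'c', [278, 269], 0.6)]
scene [('vial_', 'c', [416, 268], 0.63), ('vial_', 'c', [416, 273], 0.57), ('tube_', 'c', [301, 316], 0.94), ('tube_', 'c', [299, 310], 0.76)]
top [('vial_', 'c', [391, 301], 0.63), ('vial_', 'c', [279, 271], 0.43), ('vial_', 'c', [450, 256], 0.43), ('vial_', 'c', [392, 298], 0.64), ('tube_', 'c', [279, 268], 0.71)]
scene [('vial_', 'c', [416, 271], 0.61), ('vial_', 'c', [416, 272], 0.53), ('tube_', 'c', [302, 313], 0.87), ('tube_', 'c', [300, 309], 0.71)]
top [('vial_', 'c', [392, 296], 0.66), ('vial_', 'c', [392, 299], 0.45), ('tube_', 'c', [280, 272], 0.55), ('tube_', 'c', [281, 271], 0.72)]
scene [('vial_', 'c', [415, 272], 0.8), ('vial_', 'c', [455, 262], 0.44), ('vial_', 'c', [416, 271], 0.79), ('vial_', 'c', [249, 399], 0.42), ('tube_', 'c', [301, 313], 0.6), ('tube_', 'c', [385, 313], 0.59), ('tube_', 'c', [300, 310], 0.73)]
top [('vial_', 'c', [391, 298], 0.53), ('vial_', 'c', [302, 310], 0.37), ('vial_', 'c', [457, 252], 0.33), ('tube_', 'c', [280, 270], 0.54), ('tube_', 'c', [281, 271], 0.57)]
```

The query name matters, so I'll ask for c, d and tube_b too.

Run:
```python
from h import *
for i in range(3):
    for n in("scene","top"):
        im=get_image(n)
        print(n,[(q[:6],f.__name__[0],np.round(d["point"]).astype(int).tolist(),round(d["score"],2)) for q in("vial_c_mid","vial_d_mid","tube_b_mid") for f in(place_of,find_in) for d in f(q,im)])
```

```text
scene [('vial_c', 'c', [335, 320], 0.54), ('vial_c', 'c', [332, 321], 0.57), ('vial_d', 'c', [426, 259], 0.79), ('vial_d', 'c', [426, 255], 0.62), ('tube_b', 'c', [239, 362], 0.23)]
top [('vial_c', 'c', [296, 286], 0.49), ('vial_c', 'c', [296, 288], 0.41), ('vial_c', 'c', [209, 258], 0.19), ('vial_d', 'c', [413, 294], 0.68)]
scene [('vial_c', 'c', [333, 318], 0.73), ('vial_c', 'c', [332, 321], 0.57), ('vial_c', 'c', [302, 313], 0.48), ('vial_d', 'c', [426, 260], 0.48), ('vial_d', 'c', [427, 258], 0.49), ('vial_d', 'c', [354, 340], 0.23), ('tube_b', 'c', [388, 302], 0.26)]
top [('vial_c', 'c', [295, 286], 0.6), ('vial_c', 'c', [296, 286], 0.65), ('vial_d', 'c', [413, 291], 0.5), ('vial_d', 'c', [412, 293], 0.54), ('tube_b', 'c', [226, 261], 0.21)]
scene [('vial_c', 'c', [332, 318], 0.57), ('vial_c', 'c', [424, 259], 0.47), ('vial_c', 'c', [332, 316], 0.5), ('vial_d', 'c', [426, 258], 0.51), ('vial_d', 'c', [436, 286], 0.67), ('vial_d', 'c', [426, 258], 0.59), ('vial_d', 'c', [222, 270], 0.23)]
top [('vial_c', 'c', [296, 287], 0.68), ('vial_c', 'c', [339, 309], 0.46), ('vial_c', 'c', [297, 286], 0.67), ('vial_c', 'c', [214, 294], 0.36), ('vial_d', 'c', [411, 292], 0.46)]
```

All four vials are there, tube_b is absent and the blue-capped tube at the far left is a look-alike. Ledge centre is about (0.570,-0.356), heading -16.5°. First vial: the red one at (0.406,-0.153).

Emit:
apply_moves(deltas=[45,-65,356,150,23.3,45,-65,356,150,23.3,45,-65,356,150,23.3,45,-65,356,150,23.3,45,-65,356,150,23.3,45,-65,356,150,23.3,45,-65,356,150,23.3,45,-65,356,150,23.3,45,-65,356,250,23.3,45,-65,356,250,23.3,45,-65,356,250,23.3,45,-65,356,250,23.3], squeeze=25)

```text
clock: 10.07
position: [0.4025, -0.1535, 0.1915]
ee_rot: [-0.002, 1.0, -0.001, -0.004]
contact_force: [1.0, 0.1, -0.3]
width: 0.0451
gripper_force: 0.0
```

```bash
cat >> h.py <<'E'
def go(x,y,z,phi=None,p=None,yaw=None):
    """tool deltas in mm/deg to reach world xyz with tool y pointing at angle phi; returns"""
    s=get_state();M=rot(s["ee_rot"]);p=np.array(s["position"])
    d=M.T@(np.array([x,y,z])-p)*1000
    cur=np.degrees(np.arctan2(M[1,1],M[0,1]))
    t=0 if phi is None else ((cur-phi+180)%360-180)
    return np.round([*d,t],1),np.round(cur,1),np.round(p,4),np.round(s["qpos"],2)
E
python3 - <<'E'
from h import *
print(go(.406,-.153,.052,-90))
a=get_image("scene");b=get_image("top")
S=[over(a,[cyl(a,.406,-.153,0,.0135,.06),cyl(a,.424,-.218,0,.0135,.06)],(418,262)),over(b,[cyl(b,.406,-.153,0,.0135,.06),cyl(b,.424,-.218,0,.0135,.06)],(400,296))]
cv2.imwrite("pics/o2.png",np.hstack(S))
E
```

```text
(array([ 4.700e+00,  0.000e+00,  1.394e+02, -1.000e-01]), np.float64(-90.1), array([ 0.4025, -0.1535,  0.1915]), array([-0.53,  0.11,  1.88, -0.  ,  1.17,  1.05]))
```

View pics/o2.png

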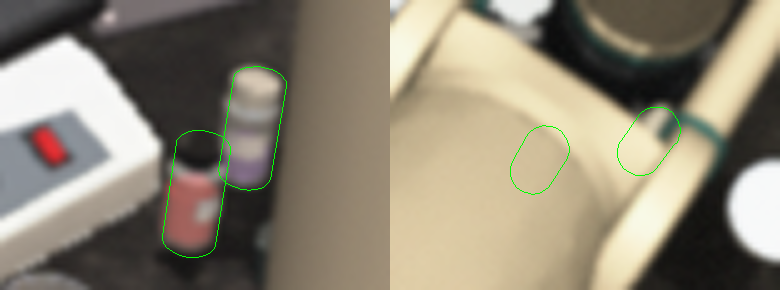

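The outlines fit (red vial at crop (190,200), white-capped at (255,130)). Descending and gripping.

Emit:
apply_moves(deltas=[45,3,0,40,0,45,3,0,80,0,45,3,0,110,0,45,3,0,130,0,45,3,0,139,0,45,3,0,139,0,20,3,0,139,0,20,3,0,139,0,20,3,0,139,0,20,3,0,139,0,20,3,0,139,0,20,3,0,139,0])

```text
clock: 11.17
position: [0.4099, -0.1538, 0.0594]
ee_rot: [0.001, 1.0, 0.0, 0.002]
contact_force: [0.2, 0.4, 6.8]
width: 0.024
gripper_force: 25.4
```

Emit:
apply_moves(deltas=[20,0,0,0,0,20,0,0,0,0,20,0,0,0,0,20,0,0,0,0,20,0,0,0,0])

```text
clock: 11.58
position: [0.4099, -0.1539, 0.0594]
ee_rot: [0.001, 1.0, -0.0, 0.002]
contact_force: [0.4, 0.8, 7.8]
width: 0.0241
gripper_force: 25.4
```

Run:
```python
from h import *
s=get_state();print(s["width"],s["gripper_force"],s["contact_force"])
print(go(.591,-.284,.153,-16.5))
```

```text
0.024073236931919477 25.432429656211752 [0.36841704 0.8401423  7.81436021]
(array([181.5, 130.3, -92.6, -73.5]), np.float64(-90.0), array([ 0.4099, -0.1539,  0.0594]), array([-0.52,  0.27,  2.07,  0.  ,  0.8 ,  1.05]))
```

Emit:
apply_moves(deltas=[20,0,0,-10,0,20,0,0,-30,0,20,0,0,-60,0,20,0,0,-100,0,20,0,0,-140,0,20,0,0,-160,0,20,0,0,-160,0,20,0,0,-160,0,20,0,0,-160,0])

```text
clock: 12.33
position: [0.4074, -0.1525, 0.217]
ee_rot: [-0.0, 1.0, 0.0, -0.001]
contact_force: [-0.2, 0.4, -0.7]
width: 0.0241
gripper_force: 24.1
```

Run:
```python
from h import *
s=get_state();print(s["width"],s["gripper_force"],s["contact_force"])
print(go(.591,-.284,.22,-16.5))
a=get_image("scene");p=s["position"]
cv2.imwrite("pics/o3.png",over(a,[cyl(a,p[0],p[1],p[2]-.0594,.0135,.06)],proj(a,p),100,75,6))
```

```text
0.02413533550487404 24.111146737559466 [-0.17490369  0.39384907 -0.65100941]
(array([183.6, 131.5,  -3.4, -73.5]), np.float64(-90.0), array([ 0.4074, -0.1525,  0.217 ]), array([-0.52,  0.09,  1.83, -0.  ,  1.23,  1.05]))
```

View pics/o3.png

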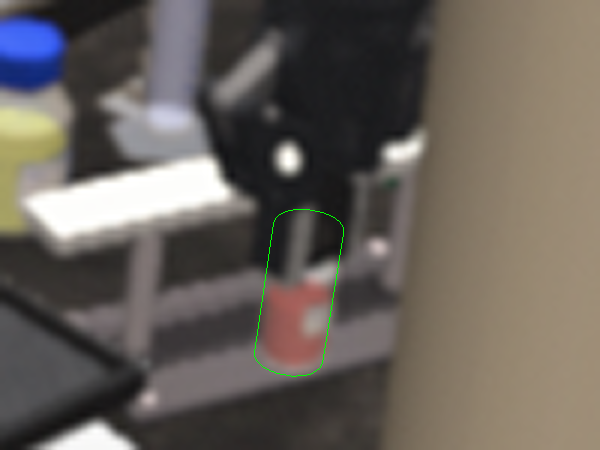

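The vial is held upright (foot matches the outline). Carrying it to above the ledge.

Emit:
apply_moves(deltas=[20,30,20,-3,-7,20,60,40,-3,-14,20,90,60,-3,-21,20,110,80,-3,-28,20,130,95,-3,-35,20,150,110,-3,-42,20,165,120,-3,-49,20,175,125,-3,-56,20,180,129,-3,-63,20,184,131.5,-3,-70,20,184,131.5,-3,-73.5,20,184,131.5,-3,-73.5])

```text
clock: 13.38
position: [0.5917, -0.2842, 0.2178]
ee_rot: [-0.002, 0.801, 0.599, -0.001]
contact_force: [-0.0, -0.5, 0.2]
width: 0.0242
gripper_force: 24.1
```

Emit:
apply_moves(deltas=[20,0,0,0,0,20,0,0,0,0,20,0,0,0,0])

```text
clock: 13.63
position: [0.5919, -0.2843, 0.22]
ee_rot: [-0.001, 0.802, 0.598, -0.0]
contact_force: [-0.7, 0.0, -0.1]
width: 0.0241
gripper_force: 24.1
```

Run:
```python
from h import *
print(go(.591,-.284,.161,-16.5))
s=get_state();p=s["position"];a=get_image("scene");b=get_image("top")
def box(im):
    c=np.array([.5695,-.356]);e=np.array([.285,.9586]);n=np.array([.9586,-.285])
    return np.array([proj(im,[*(c+i*.135*e+j*.017*n),.1]) for i,j in((1,1),(1,-1),(-1,-1),(-1,1))])
o=[over(im,[box(im),cyl(im,p[0],p[1],p[2]-.0594,.0135,.06)],c,100,75,4) for im,c in((a,proj(a,p)),(b,(463,245)))]
cv2.imwrite("pics/o4.png",np.hstack(o))
```

```text
(array([-0. , -0.9, 59. , -0. ]), np.float64(-16.5), array([ 0.5919, -0.2843,  0.22  ]), array([-0.55,  0.41,  1.36, -0.  ,  1.37, -0.26]))
```

View pics/o4.png

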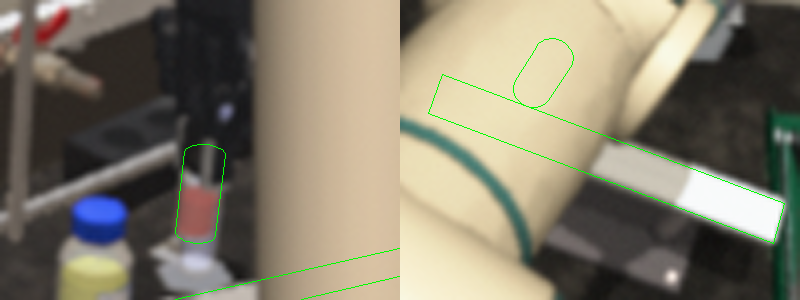

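The ledge outline fits. Lowering.

Emit:
apply_moves(deltas=[20,0,-1,25,0,20,0,-1,45,0,20,0,-1,53,0,20,0,-1,57,0,20,0,-1,59,0,20,0,-1,60,0,20,0,-1,60,0,20,0,-1,60,0])

```text
clock: 14.4
position: [0.5919, -0.2845, 0.1617]
ee_rot: [0.001, 0.801, 0.598, 0.0]
contact_force: [0.6, 0.7, -0.5]
width: 0.0242
gripper_force: 24.1
```

Emit:
apply_moves(deltas=[20,0,0,1,0,20,0,0,2,0,20,0,0,2,0])

```text
clock: 14.65
position: [0.5918, -0.2846, 0.1596]
ee_rot: [0.001, 0.801, 0.598, 0.0]
contact_force: [0.6, 0.3, 2.8]
width: 0.0242
gripper_force: 24.8
```

Emit:
apply_moves(deltas=[20,0,0,1,0,20,0,0,1.5,0,20,0,0,1.5,0])

```text
clock: 14.9
position: [0.592, -0.2848, 0.1594]
ee_rot: [0.002, 0.801, 0.598, 0.0]
contact_force: [-1.3, 0.7, 9.7]
width: 0.0237
gripper_force: 26.2
```

Contact at the ledge. Release and rise.

Emit:
apply_moves(deltas=[20,0,0,-1.5,0,26,0,0,-1.5,0,30,0,0,-1.5,0,36,0,0,-1.5,0,45,0,0,-1.5,0,45,0,0,-1.5,0,45,0,0,-10,0,45,0,0,-40,0,45,0,0,-80,0,45,0,0,-80,0,45,0,0,-80,0])

```text
clock: 15.82
position: [0.5928, -0.2851, 0.241]
ee_rot: [0.003, 0.801, 0.598, 0.001]
contact_force: [0.4, 0.7, 0.2]
width: 0.045
gripper_force: 0.0
```

Run:
```python
from h import *
print(go(.4245,-.218,.15,-90))
a=get_image("scene")
cv2.imwrite("pics/o5.png",over(a,[cyl(a,.5915,-.2845,.1,.0135,.06)],(405,200),110,70,5))
```

```text
(array([  16.7, -181.1,   89.7,   73.5]), np.float64(-16.5), array([ 0.5928, -0.2851,  0.241 ]), array([-0.55,  0.4 ,  1.33, -0.  ,  1.4 , -0.27]))
```

View pics/o5.png

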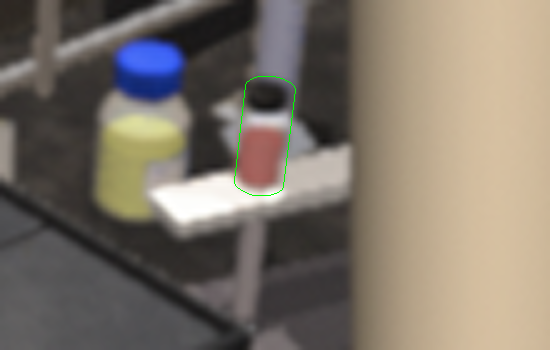

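The first vial stands on the ledge (crop (262,140)). Next the white-capped one.

Emit:
apply_moves(deltas=[45,2,-30,0,7,45,4,-60,0,14,45,6,-90,20,21,45,8,-120,40,28,45,10,-150,60,35,45,16.7,-181,80,42,45,16.7,-181,90,49,45,16.7,-181,90,56,45,16.7,-181,90,63,45,16.7,-181,90,70,45,16.7,-181,90,73.5,45,16.7,-181,90,73.5])

```text
clock: 16.87
position: [0.4215, -0.2161, 0.146]
ee_rot: [-0.001, 1.0, -0.0, -0.001]
contact_force: [0.2, -0.3, -0.4]
width: 0.0452
gripper_force: 0.0
```

Emit:
apply_moves(deltas=[45,0,0,0,0,45,0,0,0,0,45,0,0,0,0])

```text
clock: 17.12
position: [0.4223, -0.2166, 0.1468]
ee_rot: [-0.0, 1.0, 0.001, -0.0]
contact_force: [-0.2, 0.4, 0.4]
width: 0.0449
gripper_force: 0.0
```

Run:
```python
from h import *
print(go(.4245,-.218,.0585,-90))
```

```text
(array([ 2.3,  1.4, 88.3,  0.1]), np.float64(-89.9), array([ 0.4223, -0.2166,  0.1468]), array([-0.62,  0.21,  1.87, -0.  ,  1.06,  0.95]))
```

Emit:
apply_moves(deltas=[45,2,1,35,0,45,2,1,60,0,45,2,1,80,0,45,2,1,88,0,45,2,1,88,0,35,2,1,88,0,20,2,1,88,0,20,2,1,88,0,20,2,1,88,0,20,2,1,88,0,20,2,1,88,0,20,2,1,88,0])

```text
clock: 18.12
position: [0.4253, -0.2183, 0.0601]
ee_rot: [0.001, 1.0, 0.0, 0.001]
contact_force: [-0.9, -0.7, 6.8]
width: 0.0233
gripper_force: 24.8
```

Emit:
apply_moves(deltas=[20,0,0,0,0,20,0,0,0,0,20,0,0,-10,0,20,0,0,-30,0,20,0,0,-70,0,20,0,0,-110,0,20,0,0,-150,0,20,0,0,-160,0,20,0,0,-160,0,20,0,0,-160,0])

```text
clock: 18.95
position: [0.4241, -0.2175, 0.2188]
ee_rot: [-0.0, 1.0, 0.0, -0.0]
contact_force: [0.0, 0.1, -0.8]
width: 0.0236
gripper_force: 23.5
```

Run:
```python
from h import *
print(go(.5766,-.332,.22,-16.5))
```

```text
(array([152.5, 114.5,  -1.2, -73.5]), np.float64(-90.0), array([ 0.4241, -0.2175,  0.2188]), array([-0.62,  0.15,  1.75, -0.  ,  1.24,  0.95]))
```

Emit:
apply_moves(deltas=[20,20,20,-5,-7,20,40,40,-5,-14,20,60,60,-5,-21,20,80,80,-5,-28,20,100,95,-5,-35,20,115,105,-5,-42,20,130,110,-5,-49,20,140,114,-5,-56,20,147,114.5,-5,-63,20,152,114.5,-5,-70,20,152.5,114.5,-5,-73.5,20,152.5,114.5,-5,-73.5])

```text
clock: 19.95
position: [0.5761, -0.3314, 0.22]
ee_rot: [-0.003, 0.801, 0.599, -0.001]
contact_force: [-0.2, 0.1, -0.1]
width: 0.0237
gripper_force: 23.5
```

Emit:
apply_moves(deltas=[20,0,0,0,0,20,0,0,0,0,20,0,0,0,0])

```text
clock: 20.2
position: [0.5765, -0.332, 0.2231]
ee_rot: [-0.001, 0.802, 0.598, -0.0]
contact_force: [-0.1, -0.4, -0.9]
width: 0.0236
gripper_force: 23.5
```

Run:
```python
from h import *
print(go(.5766,-.332,.1615,-16.5))
```

```text
(array([ 0. ,  0.2, 61.6, -0.1]), np.float64(-16.6), array([ 0.5765, -0.332 ,  0.2231]), array([-0.63,  0.43,  1.34, -0.  ,  1.38, -0.34]))
```

Emit:
apply_moves(deltas=[20,0,0,30,0,20,0,0,50,0,20,0,0,57,0,20,0,0,60,0,20,0,0,61.5,0,20,0,0,62.5,0,20,0,0,63.5,0,20,0,0,63.5,0,20,0,0,63.5,0])

```text
clock: 20.95
position: [0.5774, -0.3325, 0.1615]
ee_rot: [0.001, 0.801, 0.598, 0.0]
contact_force: [0.4, -0.2, -0.1]
width: 0.0237
gripper_force: 23.5
```

Emit:
apply_moves(deltas=[20,0,0,0.7,0,20,0,0,1.3,0,20,0,0,2,0,20,0,0,2,0])

```text
clock: 21.28
position: [0.5773, -0.3326, 0.1601]
ee_rot: [0.001, 0.801, 0.598, 0.0]
contact_force: [-1.3, 0.4, 5.6]
width: 0.0234
gripper_force: 24.8
```

Emit:
apply_moves(deltas=[20,0,0,-1,0,26,0,0,-1,0,30,0,0,-1,0,36,0,0,-1,0,45,0,0,-1,0,45,0,0,-1,0,45,0,0,-10,0,45,0,0,-40,0,45,0,0,-80,0,45,0,0,-80,0,45,0,0,-80,0])

```text
clock: 22.2
position: [0.5785, -0.3333, 0.2428]
ee_rot: [0.004, 0.801, 0.598, 0.001]
contact_force: [-1.0, 0.1, -0.8]
width: 0.0451
gripper_force: 0.0
```

Run:
```python
from h import *
a=get_image("scene");b=get_image("top")
for q in("vial_c_mid","tube_a_mid","dish_mid","vial_a_mid"):
    for im in(a,b): print(q,[(np.round(d["point"],1),round(d["score"],2)) for d in place_of(q,im)[:1]])
c=b["frame"][270:305,255:310];cv2.imwrite("pics/o6.png",np.vstack([over(b,[cyl(b,.4105,.124,0,.0135,.06),cyl(b,.3925,.238,0,.0135,.06),cyl(b,.459,.186,0,.0145,.095)],(282,285),70,50,7),over(a,[cyl(a,.4105,.124,0,.0135,.06),cyl(a,.3925,.238,0,.0135,.06),cyl(a,.459,.186,0,.0145,.095)],(316,325),70,50+0,7)][:2]) if 0 else np.hstack([over(b,[cyl(b,.4105,.124,0,.0135,.06),cyl(b,.3925,.238,0,.0135,.06),cyl(b,.459,.186,0,.0145,.095)],(282,280),70,70,5),over(a,[cyl(a,.4105,.124,0,.0135,.06),cyl(a,.3925,.238,0,.0135,.06),cyl(a,.459,.186,0,.0145,.095)],(316,328),70,70,5)]))
print(go(.4095,.124,.25,-90))
```

```text
vial_c_mid [(array([331.2, 316.9]), 0.68)]
vial_c_mid []
tube_a_mid [(array([299. , 313.3]), 0.9)]
tube_a_mid [(array([202.8, 217.6]), 0.78)]
dish_mid []
dish_mid []
vial_a_mid [(array([298.8, 346.4]), 0.85)]
vial_a_mid [(array([259.9, 286.6]), 0.4)]
(array([ 389.9, -290. ,  -11.6,   73.5]), np.float64(-16.5), array([ 0.5769, -0.3322,  0.2379]), array([-0.63,  0.42,  1.31, -0.  ,  1.41, -0.34]))
```

View pics/o6.png

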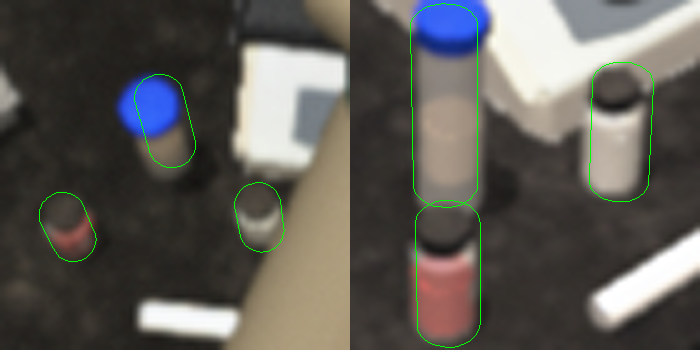

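Vials fit well in both views; the tube outline is a few mm off and will be refined later. Next: white vial with black cap.

Emit:
apply_moves(deltas=[45,32,-24,-10,7,45,64,-48,-10,14,45,96,-72,-10,21,45,128,-96,-10,28,45,160,-120,-10,35,45,192,-144,-10,42,45,224,-168,-10,49,45,256,-192,-10,56,45,288,-216,-10,63,45,320,-240,-10,70,45,350,-262,-10,73.5,45,375,-280,-10,73.5])

```text
clock: 23.7
position: [0.4135, 0.1088, 0.2488]
ee_rot: [-0.0, 1.0, -0.002, 0.0]
contact_force: [1.0, 0.7, -0.1]
width: 0.0452
gripper_force: 0.0
```

Emit:
apply_moves(deltas=[45,15,-10,20,0,45,15,-10,50,0,45,15,-10,70,0,45,15,-10,70,0,45,15,-10,70,0])

```text
clock: 24.12
position: [0.4294, 0.1168, 0.1781]
ee_rot: [0.0, 1.0, 0.0, -0.001]
contact_force: [-0.8, 0.1, 0.5]
width: 0.045
gripper_force: 0.0
```

Run:
```python
from h import *
print(go(.4095,.124,.060,-90))
```

```text
(array([-19.6,  -7.2, 118.1,   0. ]), np.float64(-90.0), array([0.4294, 0.1168, 0.1781]), array([ 0.11,  0.14,  1.88, -0.  ,  1.13,  1.68]))
```

Emit:
apply_moves(deltas=[45,-20,-7,0,0,45,-20,-7,20,0,45,-20,-7,55,0,45,-20,-7,85,0,45,-20,-7,105,0,45,-20,-7,117,0,45,-20,-7,117,0,20,-20,-7,117,0,20,-20,-7,117,0,20,-20,-7,117,0,20,-20,-7,117,0,20,-20,-7,117,0])

```text
clock: 25.12
position: [0.4115, 0.1239, 0.063]
ee_rot: [-0.0, 1.0, 0.0, 0.002]
contact_force: [0.5, 1.8, 5.6]
width: 0.0212
gripper_force: 24.6
```

Emit:
apply_moves(deltas=[20,0,0,0,0,20,0,0,0,0,20,0,0,-10,0,20,0,0,-30,0,20,0,0,-70,0,20,0,0,-110,0,20,0,0,-150,0,20,0,0,-180,0,20,0,0,-180,0,20,0,0,-180,0])

```text
clock: 25.95
position: [0.4108, 0.1239, 0.2435]
ee_rot: [-0.0, 1.0, 0.0, 0.002]
contact_force: [-0.2, -0.7, -0.6]
width: 0.022
gripper_force: 23.2
```

Run:
```python
from h import *
print(go(.5624,-.380,.235,-16.5))
```

```text
(array([151.4, 504. ,   8.9, -73.5]), np.float64(-90.0), array([0.4108, 0.1239, 0.2435]), array([ 0.13,  0.05,  1.8 , -0.  ,  1.29,  1.7 ]))
```

Emit:
apply_moves(deltas=[20,10,35,0,-6,20,20,72,0,-12,20,30,110,0,-18,20,42,148,0,-24,20,54,186,0,-31,20,66,224,0,-38,20,78,262,0,-45,20,90,300,0,-52,20,102,338,0,-58,20,114,376,0,-64,20,125,414,0,-70,20,136,450,0,-73.5])

```text
clock: 26.95
position: [0.5452, -0.3275, 0.2388]
ee_rot: [-0.002, 0.8, 0.6, -0.001]
contact_force: [0.4, -0.2, 0.4]
width: 0.0218
gripper_force: 23.2
```

Run:
```python
from h import *
print(go(.5624,-.380,.235,-16.5))
```

```text
(array([-45.5,  31.3,   3.6,   0.2]), np.float64(-16.3), array([ 0.5452, -0.3275,  0.2388]), array([-0.65,  0.38,  1.38,  0.  ,  1.39, -0.37]))
```

Emit:
apply_moves(deltas=[20,-25,15,0,0,20,-45.5,31,0,0,20,-45.5,31,0,0,20,-45.5,31,0,0,20,-45.5,31,0,0])

```text
clock: 27.37
position: [0.5619, -0.3775, 0.2394]
ee_rot: [-0.002, 0.801, 0.598, -0.0]
contact_force: [0.4, 0.5, -0.6]
width: 0.0221
gripper_force: 23.3
```

Run:
```python
from h import *
print(go(.5624,-.380,.1645,-16.5))
```

```text
(array([-2.5,  1.5, 74.9,  0. ]), np.float64(-16.5), array([ 0.5619, -0.3775,  0.2394]), array([-0.69,  0.44,  1.28,  0.  ,  1.43, -0.41]))
```

Emit:
apply_moves(deltas=[20,-2,0.5,30,0,20,-2,0.5,55,0,20,-2,0.5,68,0,20,-2,0.5,73,0,20,-2,0.5,75,0,20,-2,0.5,76,0,20,-2,0.5,77,0,20,-2,0.5,77,0])

```text
clock: 28.03
position: [0.5633, -0.3808, 0.1659]
ee_rot: [0.001, 0.801, 0.599, 0.0]
contact_force: [0.7, -0.8, -1.0]
width: 0.022
gripper_force: 23.3
```

Emit:
apply_moves(deltas=[20,0,0,0.5,0,20,0,0,1,0,20,0,0,1,0])

```text
clock: 28.28
position: [0.5629, -0.3808, 0.1641]
ee_rot: [0.0, 0.801, 0.598, 0.0]
contact_force: [0.2, -0.4, 0.7]
width: 0.0214
gripper_force: 23.3
```

Emit:
apply_moves(deltas=[20,0,0,0.5,0,20,0,0,1,0,20,0,0,1,0])

```text
clock: 28.53
position: [0.5629, -0.381, 0.1632]
ee_rot: [0.0, 0.801, 0.598, -0.0]
contact_force: [-1.0, -0.4, 1.9]
width: 0.0214
gripper_force: 23.9
```

Emit:
apply_moves(deltas=[20,0,0,0,0,26,0,0,0,0,30,0,0,0,0,36,0,0,0,0,45,0,0,0,0,45,0,0,0,0,45,0,0,-10,0,45,0,0,-40,0,45,0,0,-75,0,45,0,0,-85,0,45,0,0,-85,0])

```text
clock: 29.45
position: [0.5645, -0.382, 0.2528]
ee_rot: [0.005, 0.801, 0.598, 0.001]
contact_force: [0.5, -0.2, 0.2]
width: 0.0449
gripper_force: 0.0
```

Emit:
apply_moves(deltas=[45,30,-18,0,7,45,60,-36,0,14,45,94,-56,0,21,45,128,-78,0,28,45,162,-100,0,35,45,197,-122,0,42,45,232,-144,0,49,45,267,-166,0,56,45,302,-188,0,63,45,337,-210,0,70,45,372,-232,0,73.5,45,406,-253,0,73.5])

```text
clock: 30.45
position: [0.4356, 0.0747, 0.2465]
ee_rot: [0.0, 1.0, -0.002, -0.001]
contact_force: [1.5, 1.1, -0.7]
width: 0.0451
gripper_force: 0.0
```

Run:
```python
from h import *
print(go(.390,.238,.2,-90))
```

```text
(array([ -46.2, -163.1,   46.6,   -0.2]), np.float64(-90.2), array([0.4356, 0.0747, 0.2465]), array([0.01, 0.08, 1.77, 0.  , 1.3 , 1.59]))
```

Emit:
apply_moves(deltas=[45,-12,-40,0,0,45,-24,-80,0,0,45,-36,-120,0,0,45,-44,-155,20,0,45,-45,-164,50,0,45,-45,-164,70,0,45,-45,-164,70,0,45,-45,-164,70,0,45,-45,-164,70,0])

```text
clock: 31.2
position: [0.3929, 0.237, 0.1781]
ee_rot: [-0.0, 1.0, -0.0, 0.0]
contact_force: [0.0, -0.5, 0.1]
width: 0.0449
gripper_force: 0.0
```

Run:
```python
from h import *
print(go(.391,.239,.06,-90))
```

```text
(array([ -2. ,  -2. , 118.1,  -0. ]), np.float64(-90.0), array([0.3929, 0.237 , 0.1781]), array([ 0.39,  0.16,  1.85, -0.  ,  1.13,  1.96]))
```

Emit:
apply_moves(deltas=[45,-2,-1,35,0,45,-2,-1,70,0,45,-2,-1,95,0,45,-2,-1,110,0,45,-2,-1,117,0,45,-2,-1,117,0,20,-2,-1,117,0,20,-2,-1,117,0,20,-2,-1,117,0,20,-2,-1,117,0,20,-2,-1,117,0,20,-2,-1,117,0])

```text
clock: 32.2
position: [0.3918, 0.2386, 0.062]
ee_rot: [-0.0, 1.0, 0.0, 0.002]
contact_force: [0.5, -1.5, 6.4]
width: 0.0221
gripper_force: 24.7
```

Emit:
apply_moves(deltas=[20,0,0,0,0,20,0,0,0,0,20,0,0,-10,0,20,0,0,-30,0,20,0,0,-70,0,20,0,0,-110,0,20,0,0,-150,0,20,0,0,-180,0,20,0,0,-180,0,20,0,0,-180,0])

```text
clock: 33.03
position: [0.3912, 0.2387, 0.2427]
ee_rot: [-0.001, 1.0, 0.0, 0.002]
contact_force: [-0.3, -0.1, -1.1]
width: 0.022
gripper_force: 23.2
```

Run:
```python
from h import *
print(go(.548,-.428,.245,-16.5))
```

```text
(array([156.6, 666.7,  -3. , -73.5]), np.float64(-90.0), array([0.3912, 0.2387, 0.2427]), array([0.4 , 0.1 , 1.75, 0.  , 1.29, 1.97]))
```

Emit:
apply_moves(deltas=[20,3,35,-3,-6,20,6,72,-5,-12,20,10,112,-8,-18,20,14,152,-8,-24,20,18,192,-8,-31,20,22,232,-8,-38,20,26,272,-8,-45,20,30,312,-8,-52,20,34,352,-8,-58,20,38,392,-8,-64,20,42,432,-8,-70,20,46,472,-8,-73.5])

```text
clock: 34.03
position: [0.4307, -0.186, 0.2466]
ee_rot: [-0.002, 0.81, 0.587, -0.001]
contact_force: [1.3, 0.2, -1.4]
width: 0.0226
gripper_force: 23.3
```

Run:
```python
from h import *
print(go(.548,-.428,.245,-16.5))
```

```text
(array([-193.4,  186.9,    0.6,   -1.7]), np.float64(-18.2), array([ 0.4307, -0.186 ,  0.2466]), array([-0.56,  0.12,  1.72,  0.  ,  1.31, -0.24]))
```

Emit:
apply_moves(deltas=[20,0,0,0,0,20,0,0,0,0])

```text
clock: 34.2
position: [0.4311, -0.1864, 0.2464]
ee_rot: [-0.002, 0.813, 0.583, -0.001]
contact_force: [-0.1, 1.0, 0.2]
width: 0.0222
gripper_force: 23.1
```

Run:
```python
from h import *
print(go(.548,-.428,.245,-16.5))
```

```text
(array([-191.3,  188.3,    0.4,   -2.2]), np.float64(-18.7), array([ 0.4311, -0.1864,  0.2464]), array([-0.56,  0.12,  1.71,  0.  ,  1.31, -0.23]))
```

Emit:
apply_moves(deltas=[20,-35,15,0,0,20,-70,35,0,0,20,-100,60,0,-1,20,-130,90,0,-2,20,-155,120,0,-2.2,20,-175,150,0,-2.2,20,-188,175,0,-2.2,20,-191,188,0,-2.2,20,-191,188,0,-2.2,20,-191,188,0,-2.2,20,-191,188,0,-2.2,20,-191,188,0,-2.2])

```text
clock: 35.2
position: [0.5491, -0.4241, 0.2486]
ee_rot: [-0.001, 0.8, 0.6, -0.0]
contact_force: [-0.3, 0.0, 0.5]
width: 0.0217
gripper_force: 23.2
```

Run:
```python
from h import *
print(go(.548,-.428,.1635,-16.5))
```

```text
(array([-4.1,  0.1, 85.1,  0.3]), np.float64(-16.2), array([ 0.5491, -0.4241,  0.2486]), array([-0.76,  0.46,  1.22,  0.  ,  1.46, -0.47]))
```

Emit:
apply_moves(deltas=[20,-4,-0.5,35,0,20,-4,-0.5,65,0,20,-4,-0.5,78,0,20,-4,-0.5,83,0,20,-4,-0.5,85,0,20,-4,-0.5,86,0,20,-4,-0.5,87,0,20,-4,-0.5,88,0,20,-4,-0.5,88,0])

```text
clock: 35.95
position: [0.5488, -0.4302, 0.1623]
ee_rot: [0.002, 0.8, 0.6, 0.0]
contact_force: [0.3, 0.4, 1.3]
width: 0.0221
gripper_force: 23.7
```

Emit:
apply_moves(deltas=[20,0,0,0.5,0,20,0,0,1,0,20,0,0,1,0])

```text
clock: 36.2
position: [0.5488, -0.4307, 0.1621]
ee_rot: [0.002, 0.8, 0.6, -0.0]
contact_force: [-0.2, -0.3, 6.8]
width: 0.022
gripper_force: 24.9
```

Emit:
apply_moves(deltas=[20,0,0,-1,0,26,0,0,-1,0,30,0,0,-1,0,36,0,0,-1,0,45,0,0,-1,0,45,0,0,-1,0,45,0,0,-10,0,45,0,0,-40,0,85,0,0,-75,0,85,0,0,-95,0,85,0,0,-95,0])

```text
clock: 37.12
position: [0.5502, -0.4314, 0.2618]
ee_rot: [0.006, 0.8, 0.6, 0.001]
contact_force: [1.0, -0.0, 1.0]
width: 0.079
gripper_force: 0.0
```

```bash
cat >> h.py <<'E'
def plate(im,c,th):
    ex=np.array([np.cos(th)*np.cos(np.radians(24)),np.sin(th)*np.cos(np.radians(24)),np.sin(np.radians(24))]);ey=np.array([-np.sin(th),np.cos(th),0]);n=np.cross(ex,ey)
    o=np.array([*c,.052]); L=lambda q:np.array([proj(im,o+ex*a+ey*b+n*d) for a,b,d in q])
    return [L([(-.043,-.05,0),(.049,-.05,0),(.049,.05,0),(-.043,.05,0)]),L([(-.043,-.05,0),(-.043,-.05,.01),(-.043,.05,.01),(-.043,.05,0)])]
E
python3 - <<'E'
from h import *
a=get_image("scene");b=get_image("top")
for n,im,c,z in(("s",a,(225,335),.052),("t",b,(228,262),.052)):
    g=im["frame"].astype(int);m=((abs(g-g[c[1],c[0]]).max(2))<22).astype(np.uint8)
    _,L,st,ce=cv2.connectedComponentsWithStats(m,connectivity=4);l=L[c[1],c[0]]
    cn=max(cv2.findContours((L==l).astype(np.uint8),0,1)[0],key=len);r=cv2.minAreaRect(cn)
    print(n,st[l],r,[atz(im,p,z)[:2].round(3).tolist() for p in cv2.boxPoints(r)])
for im in (a,b):
  for q in("rest_plate","opening","waste_box","dish_mid"):
    print(q,[(np.round(d["point"],1),round(d["score"],2)) for d in place_of(q,im)[:2]])
S=[]
c=(.463,.347);th=np.radians(45)
cv2.imwrite("pics/o7.png",np.hstack([over(a,plate(a,c,th),(235,345),70,70,5),over(b,plate(b,c,th),(228,262),70,70,5)]))
print(go(.3935,-.302,.12,-90))
E
```

```text
s [ 206  319   57   51 1685] ((234.38357543945312, 344.143798828125), (48.337989807128906, 38.389488220214844), 20.556045532226562) [[0.485, 0.409], [0.558, 0.332], [0.453, 0.287], [0.39, 0.365]]
t [207 239  43  42 995] ((227.49142456054688, 259.7360534667969), (31.38033676147461, 32.166481018066406), 58.392494201660156) [[0.479, 0.417], [0.542, 0.342], [0.462, 0.278], [0.401, 0.352]]
rest_plate [(array([236.2, 345.5]), 0.9)]
opening [(array([227. , 232.5]), 0.65)]
waste_box [(array([219.7, 301.1]), 0.63)]
dish_mid [(array([469.1, 259.6]), 0.63)]
rest_plate [(array([225.5, 260.6]), 0.79), (array([270.3, 186.3]), 0.71)]
opening [(array([269.9, 187.4]), 0.78)]
waste_box [(array([265.6, 209.6]), 0.78)]
dish_mid []
(array([  78.9, -183.8,  134. ,   73.7]), np.float64(-16.3), array([ 0.548 , -0.4294,  0.2537]), array([-0.76,  0.46,  1.2 , -0.  ,  1.48, -0.48]))
```

View pics/o7.png

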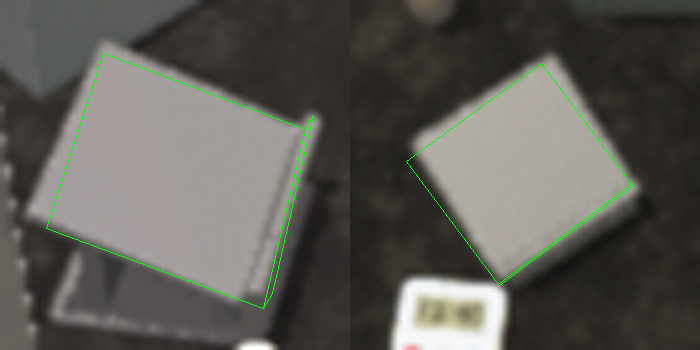

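The plate is seen (scene crop, lip on its right edge at (320,117)-(262,300)); the outline at 45° is slightly off, so fit the corners.

Run:
```python
from h import *
from scipy.optimize import least_squares
a=get_image("scene");b=get_image("top")
P=[(a,(105,42),(.049,-.05,0)),(a,(28,213),(.049,.05,0)),(a,(313,118),(-.043,-.05,.01)),(a,(264,304),(-.045,.05,.005)),
(b,(65,135),(.049,.05,0)),(b,(203,55),(.049,-.05,0)),(b,(290,185),(-.044,-.05,.01)),(b,(155,288),(-.044,.05,.01))]
def res(v):
    th=v[2];s=np.radians(24);ex=np.array([np.cos(th)*np.cos(s),np.sin(th)*np.cos(s),np.sin(s)]);ey=np.array([-np.sin(th),np.cos(th),0]);n=np.cross(ex,ey)
    r=[]
    for im,c,q in P:
        x0,y0=(200,310) if im is a else (193,227)
        r+=list(np.array(proj(im,np.array([v[0],v[1],.052])+ex*q[0]+ey*q[1]+n*q[2]))-[x0+c[0]/5-.5,y0+c[1]/5-.5])
    return r
f=least_squares(res,[.463,.347,.78],loss="soft_l1");print(f.x,np.degrees(f.x[2]),np.round(f.fun,1))
th=f.x[2];s=np.radians(24);ex=np.array([np.cos(th)*np.cos(s),np.sin(th)*np.cos(s),np.sin(s)])
n=np.array([-np.cos(th)*np.sin(s),-np.sin(th)*np.sin(s),np.cos(s)])
print("dish centre target",np.array([*f.x[:2],.052])+ex*-.012+n*.007)
for n,im,c in(("s",a,(457,258)),("t",b,(437.6,308))):
    g=im["frame"].min(2)>120
    _,L,st,ce=cv2.connectedComponentsWithStats(g.astype(np.uint8))
    for l in range(1,len(st)):
        if 150<st[l][4]<600 and abs(ce[l]-c).max()<45: print(n,st[l],ce[l],atz(im,ce[l],.01)[:2])
```

```text
[0.46838758 0.3458983  0.72329768] 41.44190423923231 [ 0.6 -0.1  1.5  0.1  0.3 -1.2 -1.1 -1.3 -0.8  2.4 -0.2  0.3 -0.6 -0.
 -1.6 -2.3]
dish centre target [0.45803545 0.3367582  0.05351398]
```

The dish may have shifted and is hidden; moving the arm aside to look again.

Emit:
apply_moves(deltas=[85,20,-10,-10,0,85,50,-30,-20,0,85,85,-50,-30,0,85,120,-70,-40,0,85,155,-90,-50,0,85,190,-110,-60,0,85,225,-130,-60,0,85,260,-150,-60,0,85,295,-170,-60,0,85,330,-190,-60,0,85,365,-210,-60,0,85,400,-225,-60,0])

```text
clock: 38.72
position: [0.4427, 0.0193, 0.315]
ee_rot: [0.0, 0.8, 0.6, 0.0]
contact_force: [0.1, 0.5, 0.8]
width: 0.085
gripper_force: 0.0
```

Emit:
apply_moves(deltas=[85,35,-20,0,7,85,70,-40,0,14,85,105,-60,0,21,85,140,-80,0,28,85,140,-80,0,35,85,140,-80,0,42])

```text
clock: 39.22
position: [0.4053, 0.178, 0.3149]
ee_rot: [-0.001, 0.953, 0.303, 0.0]
contact_force: [-0.0, -0.4, 0.0]
width: 0.0848
gripper_force: 0.0
```

```bash
cat > dish.py <<'E'
from h import *
a=get_image("scene");b=get_image("top")
for n,im in(("s",a),("t",b)):
    print([(np.round(d["point"],1),round(d["score"],2),atz(im,d["point"],.007)[:2].round(3)) for d in place_of("dish_mid",im)])
    g=im["frame"].min(2)>120
    _,L,st,ce=cv2.connectedComponentsWithStats(g.astype(np.uint8))
    for l in range(1,len(st)):
        w=atz(im,ce[l],.010)
        if 200<st[l][4]<600 and abs(w[:2]-[.39,-.3]).max()<.12: print(n,st[l],ce[l].round(1),w[:2].round(4))
E
python3 dish.py; python3 -c "
from h import *
print(go(.3935,-.302,.12,-90))"
```

```text
[(array([469.1, 261.7]), 0.77, array([ 0.364, -0.316]))]
s [458 250  24  17 324] [469.8 257.8] [ 0.3709 -0.3278]
[(array([446.6, 314.2]), 0.92, array([ 0.38 , -0.329]))]
t [437 307  21  21 347] [447.2 316.8] [ 0.3719 -0.3301]
(array([-287.9,  379.3,  194.9,   35.6]), np.float64(-54.4), array([0.4068, 0.1741, 0.3147]), array([ 0.25,  0.04,  1.64, -0.  ,  1.47,  1.2 ]))
```

The dish was knocked to (0.371,-0.329), agreed by both views. Going to it with the grip heading for the rest (-48.6°).

Emit:
apply_moves(deltas=[75,-26,31,0,-5.8,75,-52,62,10,-5.8,75,-78,93,20,-5.8,75,-104,124,40,-5.8,75,-130,155,60,-5.8,75,-156,186,80,-5.8,75,-182,217,100,-5.8,75,-208,248,120,-5.8,75,-234,280,140,-5.8,75,-260,312,160,-5.8,75,-286,344,180,-5.8,75,-305,368,195,-5.8])

```text
clock: 40.42
position: [0.3715, -0.2838, 0.1295]
ee_rot: [0.0, 0.936, 0.352, 0.0]
contact_force: [0.5, 0.8, 0.0]
width: 0.0748
gripper_force: 0.0
```

Emit:
apply_moves(deltas=[75,-16,20,0,0,75,-16,20,0,0,75,-16,20,0,0,75,-16,20,0,0])

```text
clock: 40.75
position: [0.3731, -0.3065, 0.1301]
ee_rot: [-0.001, 0.936, 0.352, -0.0]
contact_force: [-0.1, -0.7, 0.1]
width: 0.0747
gripper_force: 0.0
```

```bash
python3 -c "
from h import *
print(go(.3714,-.329,.024,-48.6))"
```

```text
(array([-16.1,  16. , 106.1,  -0.2]), np.float64(-48.8), array([ 0.3731, -0.3065,  0.1301]), array([-0.83,  0.24,  1.88,  0.  ,  1.02,  0.02]))
```

Emit:
apply_moves(deltas=[75,-16,16,20,0,75,-16,16,50,0,75,-16,16,80,0,75,-16,16,98,0,75,-16,16,106,0,75,-16,16,109,0,75,-16,16,109,0,75,-16,16,109,0])

```text
clock: 41.42
position: [0.3731, -0.3294, 0.0224]
ee_rot: [0.001, 0.936, 0.352, 0.0]
contact_force: [0.1, -1.0, 0.7]
width: 0.0753
gripper_force: 0.0
```

```bash
python3 -c "
from h import *
print(go(.3714,-.329,.020,-48.6))"
```

```text
(array([-1. , -1.4,  2.4, -0.1]), np.float64(-48.7), array([ 0.3731, -0.3294,  0.0224]), array([-0.86,  0.4 ,  1.98, -0.  ,  0.76, -0.01]))
```

Emit:
apply_moves(deltas=[75,-1,-1,2,0,60,-1,-1,2,0,50,-1,-1,2,0,50,-1,-1,2,0,50,-1,-1,2,0,50,-1,-1,2,0,50,-1,-1,2,0,50,-1,-1,2,0], squeeze=20)

```text
clock: 42.08
position: [0.3711, -0.3292, 0.0202]
ee_rot: [0.001, 0.936, 0.352, 0.0]
contact_force: [-1.5, 1.3, 5.9]
width: 0.0548
gripper_force: 20.2
```

Emit:
apply_moves(deltas=[50,0,0,-10,0,50,0,0,-35,0,50,0,0,-70,0,50,0,0,-110,0,50,0,0,-150,0,50,0,0,-190,0,50,0,0,-215,0,50,0,0,-220,0,50,0,0,-220,0])

```text
clock: 42.83
position: [0.3716, -0.3298, 0.2416]
ee_rot: [0.003, 0.936, 0.352, 0.001]
contact_force: [0.1, 0.4, -0.6]
width: 0.0548
gripper_force: 21.5
```

```bash
python3 -c "
from h import *
s=get_state();print(s['width'],s['gripper_force'],s['contact_force'])
print(go(.458,.337,.24,-48.6))"
```

```text
0.05477383361606998 21.470697512850165 [ 0.12349862  0.39392935 -0.60321002]
(array([ 5.043e+02, -4.447e+02, -1.000e+00, -2.000e-01]), np.float64(-48.8), array([ 0.3716, -0.3298,  0.2416]), array([-0.87,  0.16,  1.68, -0.  ,  1.3 , -0.01]))
```

Emit:
apply_moves(deltas=[50,15,-13,0,0,50,40,-36,0,0,50,70,-62,0,0,50,100,-88,0,0,50,130,-114,0,0,50,160,-141,0,0,50,190,-168,0,0,50,220,-194,0,0,50,250,-220,0,0,50,280,-247,0,0,50,310,-273,0,0,50,340,-300,0,0])

```text
clock: 43.83
position: [0.4276, 0.1225, 0.2371]
ee_rot: [-0.0, 0.936, 0.352, -0.002]
contact_force: [0.2, 0.4, -1.0]
width: 0.0545
gripper_force: 21.5
```

Emit:
apply_moves(deltas=[50,30,-26,0,0,50,60,-53,0,0,50,90,-80,0,0,50,120,-106,0,0,50,145,-130,0,0,50,160,-142,0,0,50,160,-142,0,0,50,160,-142,0,0])

```text
clock: 44.5
position: [0.4547, 0.3331, 0.2364]
ee_rot: [0.001, 0.936, 0.353, -0.003]
contact_force: [0.3, -0.6, -1.0]
width: 0.0545
gripper_force: 21.5
```

```bash
python3 -c "
from h import *
print(go(.458,.337,.115,-48.6))"
```

```text
(array([ 5.700e+00, -7.000e-01,  1.214e+02, -1.000e-01]), np.float64(-48.7), array([0.4547, 0.3331, 0.2364]), array([ 0.51,  0.27,  1.55, -0.  ,  1.33,  1.36]))
```

Emit:
apply_moves(deltas=[50,10,-1,20,0,50,10,-1,50,0,50,10,-1,85,0,50,10,-1,115,0,50,10,-1,135,0,50,10,-1,146,0,50,10,-1,150,0,50,10,-1,150,0,50,10,-1,150,0])

```text
clock: 45.25
position: [0.4635, 0.3402, 0.0901]
ee_rot: [-0.0, 0.936, 0.352, 0.001]
contact_force: [0.6, 0.3, -0.4]
width: 0.0546
gripper_force: 21.5
```

```bash
python3 -c "
from h import *
s=get_state();print(s['contact_force'])
print(go(.4614,.3398,.0687,-48.6))"
```

```text
[ 0.59926391  0.30208604 -0.40720175]
(array([-1.9, -1.1, 21.4, -0.2]), np.float64(-48.8), array([0.4635, 0.3402, 0.0901]), array([ 0.51,  0.41,  1.74, -0.  ,  1.  ,  1.36]))
```

Now stepping down onto the slope, watching the force.

Emit:
apply_moves(deltas=[50,-2,-1,3,0,50,-2,-1,6,0,50,-2,-1,8,0,50,-2,-1,10,0,50,-2,-1,12,0,50,-2,-1,13,0])

```text
clock: 45.75
position: [0.4603, 0.3395, 0.0762]
ee_rot: [0.0, 0.936, 0.352, -0.0]
contact_force: [-1.3, -2.0, 2.9]
width: 0.0546
gripper_force: 22.0
```

Emit:
apply_moves(deltas=[50,0,0,1,0,50,0,0,2,0,50,0,0,3,0,50,0,0,4,0])

```text
clock: 46.08
position: [0.4601, 0.3393, 0.0719]
ee_rot: [0.0, 0.936, 0.352, -0.001]
contact_force: [-2.2, -3.0, 3.4]
width: 0.0546
gripper_force: 23.0
```

Emit:
apply_moves(deltas=[50,0,0,1,0,50,0,0,2,0,50,0,0,3,0,50,0,0,3,0])

```text
clock: 46.42
position: [0.4602, 0.3394, 0.0687]
ee_rot: [0.0, 0.936, 0.352, -0.001]
contact_force: [-3.1, -2.8, 2.0]
width: 0.0543
gripper_force: 23.7
```

Emit:
apply_moves(deltas=[50,0,0,1,0,50,0,0,2,0,50,0,0,2,0])

```text
clock: 46.67
position: [0.4603, 0.3396, 0.0672]
ee_rot: [0.0, 0.936, 0.352, -0.0]
contact_force: [-4.2, -2.7, 4.1]
width: 0.0546
gripper_force: 24.5
```

Emit:
apply_moves(deltas=[50,-1,0,0.7,0,50,-2,0,1.2,0,50,-3,0,1.6,0,50,-4,0,2,0,50,-4,0,2,0])

```text
clock: 47.08
position: [0.4602, 0.3394, 0.0671]
ee_rot: [-0.001, 0.936, 0.352, 0.004]
contact_force: [-1.1, 0.8, 8.7]
width: 0.0547
gripper_force: 24.9
```

Emit:
apply_moves(deltas=[50,0,0,-1,0,60,0,0,-1,0,65,0,0,-1,0,72,0,0,-1,0,75,0,0,-1,0,75,0,0,-10,0,75,0,0,-40,0,75,0,0,-80,0,75,0,0,-120,0,75,0,0,-160,0,75,0,0,-190,0,75,0,0,-190,0])

```text
clock: 48.08
position: [0.4608, 0.339, 0.2633]
ee_rot: [-0.001, 0.936, 0.352, 0.007]
contact_force: [1.4, 0.9, 0.4]
width: 0.0744
gripper_force: 0.0
```

Emit:
apply_moves(deltas=[75,-30,20,0,0,75,-60,40,0,0,75,-90,60,0,0,75,-120,85,0,0,75,-140,120,0,0,75,-140,150,0,0,75,-150,180,0,0,75,-150,180,0,0,75,-150,180,0,0])

```text
clock: 48.83
position: [0.4636, 0.1016, 0.255]
ee_rot: [-0.0, 0.937, 0.35, -0.0]
contact_force: [0.7, 0.9, -0.0]
width: 0.0753
gripper_force: 0.0
```

Run:
```python
from h import *
a=get_image("scene");b=get_image("top")
for im in (a,b):
  for q in("tube_a_mid","opening","dish_mid","waste_box"):
    z={"t":.056,"o":.18,"d":.0535,"w":0}[q[0]]
    print(q,[(np.round(d["point"],1),round(d["score"],2),atz(im,d["point"],z)[:2].round(3)) for d in place_of(q,im)[:2]])
c=(.468,.346);th=.7233
L=np.hstack([over(a,plate(a,c,th),(265,320),110,110,3),over(b,plate(b,c,th)+[cyl(b,.457,.188,0,.017,.112)],(255,255),110,110,3)])
R2=np.hstack([over(a,[],(230,245),110,80,3),over(b,[],(275,195),110,80,3)])
cv2.imwrite("pics/o8.png",np.vstack([L,R2]))
# blue cap
for n,im in(("s",a),("t",b)):
    g=im["frame"].astype(int);m=((g[...,2]>140)&(g[...,0]<80)).astype(np.uint8)
    _,LL,st,ce=cv2.connectedComponentsWithStats(m)
    for l in range(1,len(st)):
        if st[l][4]>60: print(n,st[l],ce[l].round(1),atz(im,ce[l],.108)[:2].round(4))
print(go(.457,.188,.25,-90))
```

```text
tube_a_mid [(array([302. , 311.6]), 0.82, array([0.454, 0.183]))]
opening [(array([228.7, 232.3]), 0.57, array([0.658, 0.229]))]
dish_mid [(array([239.7, 347.7]), 0.63, array([0.453, 0.347]))]
waste_box [(array([220.9, 299.6]), 0.63, array([0.66 , 0.268]))]
tube_a_mid [(array([205. , 217.5]), 0.58, array([0.599, 0.441])), (array([215.4, 295.1]), 0.29, array([0.357, 0.363]))]
opening [(array([269.1, 188.3]), 0.69, array([0.659, 0.233]))]
dish_mid [(array([231.4, 259.7]), 0.51, array([0.471, 0.335]))]
waste_box [(array([267.8, 212.4]), 0.89, array([0.661, 0.256]))]
s [373 173  14   8  85] [379.4 176.5] [ 0.7212 -0.3295]
s [193 218  16   9 114] [200.2 221.9] [0.8381 0.206 ]
s [294 292  15  10 115] [300.7 296.5] [0.4483 0.1909]
t [195 209  11  11  95] [200.2 213.7] [0.5889 0.4415]
(array([ 51.2, -67.6,   5.2,  41.3]), np.float64(-48.7), array([0.4631, 0.1034, 0.2552]), array([ 0.07,  0.12,  1.69, -0.  ,  1.33,  0.92]))
```

View pics/o8.png

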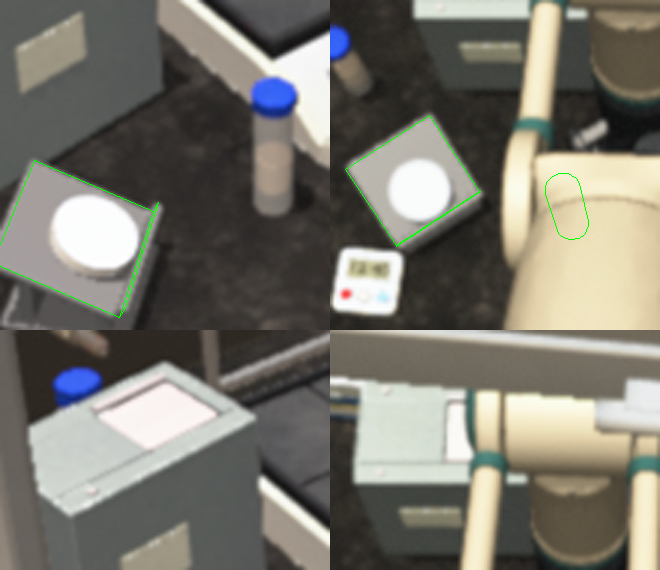

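The dish lies flat on the rest right by its lip (crop (97,233)). Tube and box opening: computing positions.

Run:
```python
from h import *
a=get_image("scene");b=get_image("top")
f=cv2.imread("pics/t0.png").astype(int)
m=((f[...,0]>140)&(f[...,2]<80)).astype(np.uint8);_,LL,st,ce=cv2.connectedComponentsWithStats(m)
for l in range(1,len(st)):
    if st[l][4]>50 and 260<ce[l][0]<300: print(ce[l],atz(b,ce[l],.108),tri([(a,(300.7,296.5)),(b,ce[l])]))
for n,q in(("open",((92,405),(163,374),(222,412),(150,450))),("box",((165,362),(256,415),(72,515),(28,430)))):
    W=np.array([atz(a,(175+(x-.5)/3,205+(y-.5)/3),.18)[:2] for x,y in q]);print(n,W.round(4).tolist(),W.mean(0))
# opening via brightness in t0
g=f.min(2);m=(g>200).astype(np.uint8);_,LL,st,ce=cv2.connectedComponentsWithStats(m);l=LL[188,270];print(st[l],ce[l],atz(b,ce[l],.18))
cn=max(cv2.findContours((LL==l).astype(np.uint8),0,1)[0],key=len);r=cv2.minAreaRect(cn);print([atz(b,p,.18)[:2].round(4).tolist() for p in cv2.boxPoints(r)])
```

```text
[276.76851852 266.05555556] [0.44849688 0.18813661 0.108     ] (array([0.44981323, 0.18883168, 0.1056174 ]), [0.6580203607420421, 0.65802036074197])
open [[0.3995, 0.4436], [0.3948, 0.3979], [0.3465, 0.3888], [0.348, 0.4368]] [0.37222572 0.41677586]
box [[0.4027, 0.3914], [0.332, 0.375], [0.3347, 0.4948], [0.4056, 0.4819]] [0.36874266 0.43579012]
[259 180  23  19 427] [269.84777518 188.88056206] [0.65691486 0.23074281 0.18      ]
[[0.6826, 0.2666], [0.6891, 0.2024], [0.631, 0.1946], [0.6246, 0.2577]]
```

Emit:
apply_moves(deltas=[50,23,-36,0,-7,50,46,-73,0,-14,50,46,-73,20,-21,50,46,-73,40,-28,50,46,-73,55,-35,50,46,-73,55,-42,50,46,-73,55,-49,50,46,-73,55,-53.7,50,46,-73,55,-53.7,50,46,-73,55,-53.7,50,46,-73,55,-53.7])

```text
clock: 50.35
position: [0.4499, 0.1881, 0.2002]
ee_rot: [0.0, 0.677, 0.736, 0.0]
contact_force: [-0.2, 0.8, -0.2]
width: 0.05
gripper_force: 0.0
```

Run:
```python
from h import *
a=get_image("scene")
for n,q in(("open",((92,405),(163,374),(222,412),(150,450))),("box",((165,362),(256,415),(72,515),(28,430)))):
    W=np.array([atz(a,(175+(x-.5)/3,205+(y-330.5)/3),.18)[:2] for x,y in q]);print(n,W.round(4).tolist(),W.mean(0))
print(go(.4495,.1885,.088,5))
```

```text
open [[0.6996, 0.2642], [0.7025, 0.1993], [0.6299, 0.1939], [0.6221, 0.2623]] [0.66354395 0.22991972]
box [[0.7163, 0.1885], [0.6105, 0.1765], [0.5903, 0.3453], [0.7005, 0.3178]] [0.65441044 0.25700969]
(array([  0.5,  -0.4, 112.2,  -0.2]), np.float64(4.8), array([0.4499, 0.1881, 0.2002]), array([ 0.25,  0.18,  1.76, -0.  ,  1.2 ,  0.17]))
```

Emit:
apply_moves(deltas=[50,0,0,30,0,50,0,0,60,0,50,0,0,85,0,50,0,0,103,0,50,0,0,111,0,50,0,0,111,0,40,0,0,111,0,22,0,0,111,0,22,0,0,111,0,22,0,0,111,0,22,0,0,111,0,22,0,0,111,0], squeeze=35)

```text
clock: 51.4
position: [0.451, 0.1884, 0.0904]
ee_rot: [0.001, 0.676, 0.737, 0.001]
contact_force: [-0.3, 0.1, 5.9]
width: 0.0272
gripper_force: 35.2
```

Emit:
apply_moves(deltas=[22,0,0,0,0,22,0,0,0,0,22,0,0,-10,0,22,0,0,-35,0,22,0,0,-75,0,22,0,0,-115,0,22,0,0,-155,0,22,0,0,-195,0,22,0,0,-230,0,22,0,0,-230,0,22,0,0,-230,0])

```text
clock: 52.32
position: [0.4505, 0.1883, 0.3212]
ee_rot: [0.001, 0.676, 0.737, 0.002]
contact_force: [-0.2, 0.1, -2.1]
width: 0.0271
gripper_force: 34.8
```

Run:
```python
from h import *
s=get_state();print(s['width'],s['gripper_force'],s['contact_force'])
print(go(.660,.2305,.31,5))
a=get_image("scene");p=s["position"]
cv2.imwrite("pics/o9.png",over(a,[cyl(a,p[0],p[1],p[2]-.089,.0145,.112)],proj(a,[p[0],p[1],p[2]-.05]),90,75,6))
```

```text
0.027075166808536538 34.77526021481026 [-0.15356214  0.08695864 -2.07564058]
(array([ 2.410e+01,  2.123e+02,  1.230e+01, -1.000e-01]), np.float64(4.9), array([0.4505, 0.1883, 0.3212]), array([ 0.25,  0.11,  1.55, -0.  ,  1.49,  0.17]))
```

Emit:
apply_moves(deltas=[22,3,25,0,0,22,7,60,0,0,22,11,98,0,0,22,15,136,0,0,22,19,170,0,0,22,22,195,0,0,22,24,208,0,0,22,24,212,0,0,22,24,212,0,0,22,24,212,0,0,22,24,212,0,0])

```text
clock: 53.28
position: [0.6576, 0.2299, 0.3188]
ee_rot: [-0.001, 0.676, 0.737, -0.001]
contact_force: [0.6, 0.3, -0.7]
width: 0.0271
gripper_force: 34.9
```

Run:
```python
from h import *
s=get_state();print(go(.660,.2305,.275,5))
a=get_image("scene");p=s["position"]
cv2.imwrite("pics/o10.png",over(a,[cyl(a,p[0],p[1],p[2]-.0904,.0145,.112),cyl(a,.66,.2305,.18,.0145,.0001)],(228,215),100,90,6))
```

```text
(array([ 0.4,  2.6, 43.8, -0.1]), np.float64(4.9), array([0.6576, 0.2299, 0.3188]), array([ 0.24,  0.44,  1.08, -0.  ,  1.62,  0.15]))
```

View pics/o10.png

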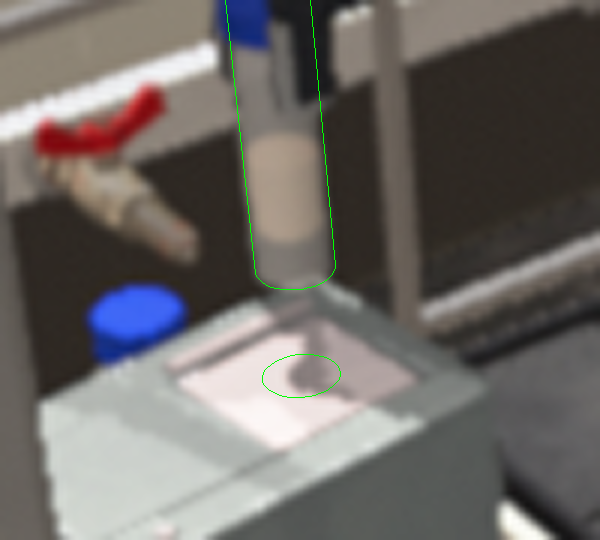

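The tube hangs centred over the opening (crop centre (302,375)). Lowering through the flap.

Emit:
apply_moves(deltas=[22,0,2,20,0,22,0,2,40,0,22,0,2,48,0,22,0,2,56,0,22,0,2,64,0,22,0,2,72,0,22,0,2,80,0,22,0,2,88,0,22,0,2,88,0])

```text
clock: 54.08
position: [0.6601, 0.2301, 0.2291]
ee_rot: [-0.001, 0.676, 0.737, -0.001]
contact_force: [-0.6, 0.1, -0.6]
width: 0.0272
gripper_force: 34.9
```

Emit:
apply_moves(deltas=[22,0,0,6,0,22,0,0,12,0,22,0,0,17,0,22,0,0,20,0,22,0,0,20,0,22,0,0,20,0])

```text
clock: 54.58
position: [0.6609, 0.2303, 0.2109]
ee_rot: [-0.0, 0.676, 0.737, -0.0]
contact_force: [-0.2, -0.0, -1.1]
width: 0.0274
gripper_force: 34.9
```

Emit:
apply_moves(deltas=[22,0,0,2,0,60,0,0,2,0,60,0,0,2,0,60,0,0,2,0,60,0,0,2,0,60,0,0,2,0,60,0,0,-15,0,60,0,0,-50,0,60,0,0,-90,0,60,0,0,-120,0,60,0,0,-120,0,60,0,0,-120,0])

```text
clock: 55.58
position: [0.6619, 0.2305, 0.3341]
ee_rot: [0.002, 0.676, 0.737, 0.002]
contact_force: [0.1, -1.2, -0.9]
width: 0.0603
gripper_force: 0.0
```

Emit:
apply_moves(deltas=[60,-10,-35,0,0,60,-20,-70,0,0,60,-40,-100,0,0,60,-75,-130,0,0,60,-110,-160,0,0,60,-145,-190,0,0,60,-180,-210,0,0,60,-180,-210,0,0,60,-180,-210,0,0])

```text
clock: 56.33
position: [0.4648, 0.0309, 0.3301]
ee_rot: [-0.001, 0.678, 0.735, -0.001]
contact_force: [0.3, -0.3, -0.2]
width: 0.0599
gripper_force: 0.0
```

Run:
```python
from h import *
s=get_state();print(s["clock"],s["position"],s["contact_force"])
a=get_image("scene");b=get_image("top")
g=a["frame"].astype(int)
m=((g[...,2]>140)&(g[...,0]<80)).astype(np.uint8);_,L,st,ce=cv2.connectedComponentsWithStats(m);print([(st[l][4],ce[l].round()) for l in range(1,len(st)) if st[l][4]>30])
# compare flap region & bystanders against first picture
f=cv2.imread("pics/s0.png")[:,:,::-1].astype(int)
for n,(x0,y0,x1,y1) in dict(flap=(205,222,250,245),beaker=(375,285,400,318),marker=(328,332,365,360),timer=(225,375,272,418),stop=(0,0,1,1)).items():
    print(n,abs(g[y0:y1,x0:x1]-f[y0:y1,x0:x1]).mean().round(2))
for q in("vial_a_mid","vial_b_mid","vial_c_mid","vial_d_mid"):
    print(q,[(np.round(d["point"],1),round(d["score"],2)) for d in place_of(q,a)])
for x,y in((.5915,-.2845),(.577,-.3325),(.563,-.381),(.5485,-.4305)): print(np.round(proj(a,[x,y,.13]),1))
print("stopper",[(np.round(d["point"],1),round(d["score"],2)) for d in place_of("stopper",a)],"flap",[(np.round(d["point"],1),round(d["score"],2)) for d in find_in("tube_a_mid",a)])
# top-face white/dish ellipse vs lip in scene
m=(g.min(2)>200).astype(np.uint8);_,L,st,ce=cv2.connectedComponentsWithStats(m)
print([(st[l],ce[l].round(1)) for l in range(1,len(st)) if abs(ce[l]-[242,345]).max()<20 and st[l][4]>100])
s=np.radians(24);th=.7233;ex=np.array([np.cos(th)*np.cos(s),np.sin(th)*np.cos(s),np.sin(s)]);n=np.array([-np.cos(th)*np.sin(s),-np.sin(th)*np.sin(s),np.cos(s)])
for x in(-.014,-.009,-.004,0): print(x,np.round(proj(a,np.array([.468,.346,.052])+ex*x+n*.012),1))
```

```text
56.3333 [0.46480582 0.03086349 0.33007766] [ 0.26025446 -0.25065743 -0.19578995]
[(np.int32(71), array([380., 177.])), (np.int32(114), array([200., 222.])), (np.int32(48), array([201., 316.]))]
flap 2.77
beaker 5.96
marker 3.1
timer 1.68
stop 2.33
vial_a_mid [(array([444.6, 181. ]), 0.7)]
vial_b_mid [(array([399.9, 195. ]), 0.59), (array([238.2, 362.3]), 0.36)]
vial_c_mid [(array([431.4, 184.7]), 0.63), (array([433.5, 294.2]), 0.24)]
vial_d_mid [(array([416. , 188.5]), 0.66)]
[402.4 191.8]
[417.9 188.4]
[433.1 185. ]
[448.2 181.6]
stopper [(array([433.7, 289.3]), 0.57), (array([220.3, 298.9]), 0.46)] flap [(array([200.4, 317.7]), 0.44), (array([223.5, 269. ]), 0.36)]
[(array([227, 330,  29,  25, 563], dtype=int32), array([241., 342.]))]
-0.014 [244.4 343. ]
-0.009 [242.2 342. ]
-0.004 [239.9 341.1]
0 [238.1 340.3]
```

Run:
```python
from h import *
a=get_image("scene");b=get_image("top");g=a["frame"].astype(int);f=cv2.imread("pics/s0.png")[:,:,::-1].astype(int)
d=abs(g-f).max(2)>30
_,L,st,ce=cv2.connectedComponentsWithStats(d[:,150:270].astype(np.uint8))
for l in range(1,len(st)):
    if st[l][4]>12: print("s diff",st[l]+[150,0,0,0,0],ce[l]+[150,0])
for p in((201,316),(201,330),(201,300)): print(p,f[p[1],p[0]],g[p[1],p[0]],[atz(a,p,z)[:2].round(3).tolist() for z in(0,.03,.06,.1)])
e=np.array([-np.sin(np.radians(6)),np.cos(np.radians(6))]);n=np.array([np.cos(np.radians(6)),np.sin(np.radians(6))]);c=np.array([.655,.26])
for i in(-.055,.055):
    for z in(0,.18): print("face +y corner",i,z,np.round(proj(a,[*(c+e*.085+n*i),z]),1))
F=cv2.imread("pics/t0.png")[:,:,::-1].astype(int);D=abs(b["frame"].astype(int)-F).max(2)>40
_,L,st,ce=cv2.connectedComponentsWithStats(D[150:300,190:300].astype(np.uint8))
for l in range(1,len(st)):
    if st[l][4]>12: print("t diff",st[l]+[190,150,0,0,0])
```

```text
s diff [196 312  10  14  95] [200.89473684 318.45263158]
s diff [227 330  30  29 640] [241.1640625 343.171875 ]
(201, 316) [94 95 93] [ 47  99 249] [[0.64, 0.334], [0.609, 0.348], [0.579, 0.362], [0.539, 0.381]]
(201, 330) [55 51 48] [57 53 49] [[0.6, 0.358], [0.571, 0.371], [0.542, 0.384], [0.503, 0.402]]
(201, 300) [94 96 94] [96 97 96] [[0.689, 0.305], [0.657, 0.32], [0.625, 0.335], [0.582, 0.355]]
face +y corner -0.055 0 [210.3 328.2]
face +y corner -0.055 0.18 [201.3 265. ]
face +y corner 0.055 0 [181.8 305.4]
face +y corner 0.055 0.18 [170.8 243.5]
t diff [ 271  183   29  117 1636]
t diff [234 221   3   6  14]
t diff [219 253  23  20 335]
t diff [257 287   9   8  36]
```

Run:
```python
from h import *
a=get_image("scene");b=get_image("top")
print(tri([(a,(200.9,318.5)),(b,(235,223.5))]))
print(a["frame"][310:328:2,194:208:2].tolist()[::2])
print(b["frame"][219:229,231:240].tolist()[::3])
print(np.round(proj(b,[.59,.345,.0]),1),np.round(proj(b,[.59,.345,.18]),1))
# still moving?
```

```text
(array([0.60149217, 0.35130455, 0.02882561]), [1.9268376606848279, 1.926837660684774])
[[[93, 88, 82], [95, 96, 92], [96, 97, 94], [96, 97, 93], [96, 97, 94], [96, 98, 95], [90, 93, 90]], [[98, 92, 85], [84, 87, 152], [40, 89, 241], [44, 88, 237], [79, 95, 173], [95, 97, 97], [89, 92, 90]], [[100, 95, 89], [95, 90, 87], [49, 56, 108], [32, 66, 186], [44, 90, 239], [64, 87, 202], [98, 101, 98]], [[103, 97, 92], [94, 89, 83], [58, 56, 69], [25, 38, 96], [22, 39, 106], [24, 47, 128], [73, 83, 122]], [[103, 99, 92], [100, 94, 89], [118, 114, 110], [41, 38, 35], [37, 36, 45], [61, 64, 76], [87, 89, 89]]]
[[[44, 40, 36], [45, 42, 41], [49, 50, 52], [58, 62, 64], [65, 68, 67], [66, 69, 65], [67, 70, 65], [67, 69, 64], [67, 71, 66]], [[48, 45, 39], [50, 48, 45], [47, 50, 76], [46, 60, 123], [54, 67, 115], [62, 68, 81], [66, 70, 66], [67, 70, 65], [67, 70, 66]], [[47, 44, 38], [47, 44, 40], [45, 45, 55], [44, 54, 113], [44, 67, 162], [53, 71, 139], [63, 69, 88], [67, 71, 67], [66, 69, 63]], [[47, 45, 40], [48, 45, 41], [45, 43, 38], [42, 40, 37], [40, 39, 41], [40, 39, 43], [45, 45, 45], [57, 59, 54], [64, 66, 62]]]
[237.5 229.9] [227.1 206.1]
```

Emit:
apply_moves(deltas=[60,0,0,0,0,60,0,0,0,0,60,0,0,0,0,60,0,0,0,0,60,0,0,0,0,60,0,0,0,0])

```text
clock: 57.43
position: [0.4671, 0.033, 0.3312]
ee_rot: [0.0, 0.676, 0.737, 0.0]
contact_force: [-1.1, -0.4, -0.4]
width: 0.0598
gripper_force: 0.0
```

Run:
```python
from h import *
a=get_image("scene");g=a["frame"].astype(int);f=cv2.imread("pics/s0.png")[:,:,::-1].astype(int)
d=abs(g-f).max(2)>30
_,L,st,ce=cv2.connectedComponentsWithStats(d[250:340,180:225].astype(np.uint8));print([s+[180,250,0,0,0] for s in st[1:]])
```

```text
[array([196, 312,  10,  14,  94])]
```

```bash
python3 -c "
from rig import *
print(sign_off())"
```

```text
the job is handed in; nothing more can be done
None
```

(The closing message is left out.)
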